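# Rack the control modules

## Task

Stand the three loose dishwasher control modules in the wire rack, each square in its slot and all the way down on the rack floor, connector end up and component side facing the same way as the module already racked: the two thick modules in the two free wide slots, the slim display module in either narrow slot. They are electronics, so lower them in and do not drop them, and do not disturb the racked module, the driver, the cleaner bottle or the screw tray.

Things in the scene. Friction and masses are not known exactly. Their poses are not given: they have to be found in the camera images.
- rack: wire divider rack fixed to the table: black base 200 (x) x 84 (y) mm, floor 8 mm thick, 26 mm high rims along both long sides, 68 mm apart inside; six upright inverted-U dividers of 6 mm wire across the row, 46 mm wide over all in y, tops 98 mm above the table, at x = 77, 43, 9, -25, -53, -81 mm. Origin: centre of the underside; x along the row to the rear, z up; front (-x) to the robot's right
- slot_wide0 (a point): centre of the floor of the rearmost wide slot (28 mm clear between wires), taken by the racked module
- slot_wide1 (a point): centre of the floor (8 mm above the table) of the middle wide slot, 28 mm clear, free at the start
- slot_wide2 (a point): centre of the floor of the front wide slot, 28 mm clear, free at the start
- slot_narrow0 (a point): centre of the floor of the rear narrow slot, 22 mm clear, free at the start
- slot_narrow1 (a point): centre of the floor of the front narrow slot, 22 mm clear, free at the start
- module_a: thick control module, green board in an open grey tray: 24 mm thick x 150 x 60 mm, about 0.3 kg. Starts flat on the table, component side up. Origin: centre of the closed flat back. x to the connector end, y across, z out of the component side. Long sides smooth over the full thickness. White plug headers (48 x 10 mm) stick out 8 mm beyond the end x=+75 mm; foot end: x=-75 mm
- module_a_face (a point): centre of the component side of module_a (24 mm along z from its origin)
- module_a_foot (a point): middle of the foot end of module_a
- module_b: thick control module, the same as module_a
- module_b_face (a point): centre of the component side of module_b
- module_b_foot (a point): middle of the foot end of module_b
- slim_module: slim module with black display window: 18 mm thick x 150 x 60 mm, 0.22 kg. Starts flat on the table, component side up. Origin: centre of the closed flat back. x to the connector end, y across, z out of the component side. Long sides smooth over the full thickness. White plug headers (48 x 10 mm) stick out 8 mm beyond the end x=+75 mm; foot end: x=-75 mm
- slim_module_face (a point): centre of the component side of slim_module (18 mm along z from its origin)
- slim_module_foot (a point): middle of the foot end of slim_module
- racked_module: a thick module, the same as module_a, already standing in the rearmost wide slot: connector end up (top of its headers 166 mm above the table), component side to the front (-x) of the rack. Origin and axes as module_a
- driver: cordless driver lying on its side, about 220 x 210 x 66 mm. Origin: on the table, under the motor body's axis; x to the bit, -y to the battery
- cleaner_bottle: upright aluminium bottle, 54 mm diameter, 155 mm tall. Origin: centre of its base
- screw_tray: open grey tray of screws, 120 x 90 x 34 mm. Origin: centre of its underside

How it is judged:
By the outcome, as a careful person would: the job done as asked, in the order asked, and still so for the second after the job is handed in, with the robot touching nothing.
It also fails if it takes over 72 s, if anything falls off the work surface, if the arm or the gripper's body presses on something with over 40 N, if the wrist force passes 120 N, or if a joint passes its speed limit or range.

## Robot

A 6-joint arm with a two-finger parallel gripper is mounted at the origin on the work surface. World frame = base frame: x ahead of the robot, y to its left, z up, the work surface at z = 0. Lengths are in m, angles in rad, forces in N, time in s.
With the tool pointing down it reaches from about 0.225 to 0.875 m from the base axis. Payload 3.4 kg.
Tool frame: the origin (TCP) lies on the mounting face of the last link; the fingertips stand 173 mm ahead of it and the grasp point (between the pads) lies 155 mm ahead of it; z points along the fingers, y is the line along which they close (so a half turn about z gives the same grasp; the last joint's range is limited). The gripper opens to 85 mm and grips with 20 to 120 N. Pads are 22 mm wide; open, the fingers measure 114 mm over their backs; the gripper's body (76 mm by 85 mm) begins 54 mm behind the grasp point. The pads swing forward as they close: fully open they stand 13 mm farther back than shut.
Start: joints at [-1.357, 0.276, 1.505, -0, 1.361, -0.121], TCP at [0.189, -0.543, 0.405] pointing down, gripper open.
Joint ranges: [-2.89, 2.89], [-0.75, 2.08], [0.22, 2.7], [-1.18, 4.32], [0.11, 2.71], [-2.7, 2.7]. Speed limits (rad/s): [2.57, 2.57, 3.14, 3.14, 3.14, 3.14].

## Interface

Orientations are given as a unit quaternion [w, x, y, z].
In Python, from rig import manip gives the robot as it stands.
- The arm moves only by the tool carry_out, never from a script. Its arguments are lists of equal length, an entry for each row: "linear": the shift along the world's x, y, z each as a share of 500 mm, from -1 to 1, a list of three; "angular": the turn, a rotation vector about the world's x, y, z each as a share of 0.08 rad, from -1 to 1, a list of three; "hand": the opening, from 0 (shut) to 1 (fully open). In form: {"linear": [[x, y, z], ...], "angular": [[rx, ry, rz], ...], "hand": [hand, ...]}. A call has 1 to 8 rows; each row shifts and turns the commanded pose from where the row before left it; what a row does not reach is not made up. A row lasts 1/12 s, in which the tool goes at most 41.7 mm and 7.16 degrees, less where a joint would pass 70% of its speed; a pose out of reach is approached as far as the arm can. A call with a number of a shift or a turn outside -1 to 1 is refused whole. A call with a gripper value outside its range is refused whole. The fingers move at their own pace and stop on an object; "force" is the grip in N (left out, the last holds). Time passes only in rows, so rows that do not move let the fingers close. It gives the time, the measured TCP pose, the force, the opening and the grip force at its end, in the units of the state.
- manip.get_state(): the state, without advancing time (a new reading comes with each control period).
- manip.get_image(name): name is "side" or "top"; returns the picture (384x512x3 uint8, red, green, blue); there is no depth.
- manip.camera_params(name): a dict with "fx", "fy", "cx", "cy" (pixels), "view" (4x4, takes a point from world to camera coordinates). Camera axes: x right, y down, z forward; pixel columns grow to the right and rows downward; lengths in m; the calibration is good to about 2 mm. A picture is of the moment at which its call begins. camera_params takes no time and is no camera call.
- manip.sign_off(): hands the job in; it is judged then, once.
The state is a dict: "clock": time; "qpos": joint angles; "qd": joint speeds; "effort": joint torques, N m; "position": TCP position; "ee_rot": TCP orientation; "contact_force": force on the tool from outside, world axes, zero at the start; "moment": the same for the moment, N m; "width": finger opening in m; "gripper_force": force on a finger pad.
Only numpy, scipy, OpenCV 4.12 (cv2) and the standard library are available. Lean on these libraries where they do the work, as an engineer would, in place of code of your own. Each camera call takes 0.05 s, during which the arm holds its last target. There are 200 camera calls.

## Working session

There is one attempt and no reset: what is moved stays moved. The work goes in short steps, Python scripts to look and compute and a tool call to move; the robot and the scene stay as the last step left them, time stands still between calls to the robot, and variables do not carry over. Pictures are saved under pics/ and viewed, at most 11 in all, crops included, and the job is handed in when it is done.

Besides the shell and the picture viewer there is one more tool, called after "Emit:" as a command line: name --argument value ..., lists and objects as JSON in quotes. carry_out: Moves the arm, as the interface text tells. Its arguments: {"type":"object","properties":{"linear":{"type":"array"},"angular":{"type":"array"},"hand":{"type":"array"},"force":{"type":"number"}},"required":["linear","angular","hand"]}

```bash
mkdir -p pics; ls; python3 - <<'E'
from rig import manip
import cv2,numpy as np
for n in("top","side"):
    im=manip.get_image(n); cv2.imwrite(f"pics/{n}0.png",im[:,:,::-1])
    p=manip.camera_params(n); print(n,p["fx"],p["fy"],p["cx"],p["cy"]); print(np.round(p["view"],4).tolist())
s=manip.get_state();print({k:np.round(v,3).tolist() for k,v in s.items()})
E
```

```text
pics
top 355.6789817293675 355.6789817293675 257.03144429614827 187.8718223767813
[[-0.0105, -0.9997, -0.02, -0.0047], [-0.9956, 0.0123, -0.093, 0.5335], [0.0932, 0.019, -0.9955, 0.9366], [0.0, 0.0, 0.0, 1.0]]
side 414.58348925882694 414.58348925882694 260.55100331954213 187.34037672340975
[[-0.9789, -0.2036, 0.0195, 0.5129], [-0.1505, 0.6521, -0.743, 0.1202], [0.1386, -0.7302, -0.669, 0.9978], [0.0, 0.0, 0.0, 1.0]]
{'clock': 0.1, 'qpos': [-1.357, 0.277, 1.506, 0.0, 1.361, -0.121], 'qd': [-0.0, -0.001, -0.002, 0.002, -0.001, 0.0], 'effort': [0.002, -41.77, -24.64, -0.0, 0.006, 0.0], 'position': [0.189, -0.543, 0.404], 'ee_rot': [-0.001, 0.986, 0.167, -0.0], 'contact_force': [0.431, -0.223, -0.682], 'moment': [0.001, 0.043, 0.052], 'gripper_force': 0.0, 'width': 0.086}
```

View pics/top0.png

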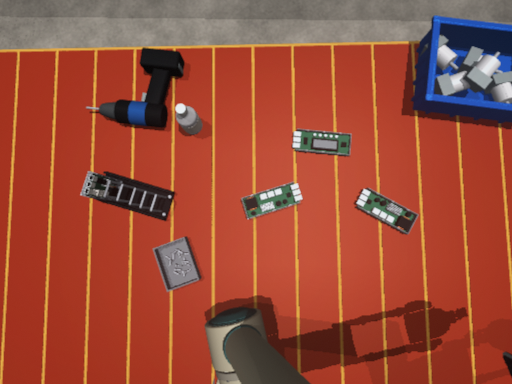

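View pics/side0.png

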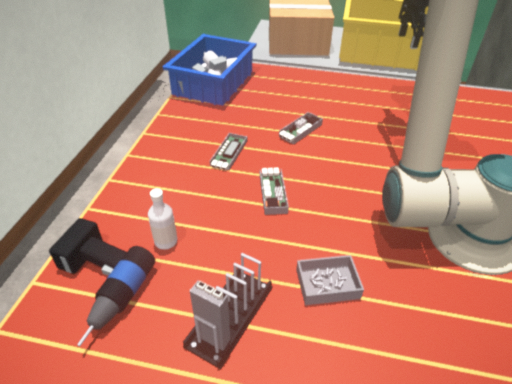

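The top view shows the rack at about (127,195), with the racked module at its left end. The modules are at about (272,200), (386,211) and the slim one at (322,142). The tray is at (178,263), the bottle at (187,118) and the driver at (140,100). I'll zoom in to measure.

```bash
python3 - <<'E'
import cv2
im=cv2.imread("pics/top0.png")
def crop(x0,y0,w,h,s):
    c=cv2.resize(im[y0:y0+h,x0:x0+w],None,fx=s,fy=s,interpolation=cv2.INTER_CUBIC)
    for x in range(x0-x0%10+10,x0+w,10):
        cv2.line(c,((x-x0)*s,0),((x-x0)*s,12 if x%50==0 else 6),(255,255,255),1)
        if x%20==0: cv2.putText(c,str(x),((x-x0)*s-10,24),0,.4,(255,255,255),1)
    for y in range(y0-y0%10+10,y0+h,10):
        cv2.line(c,(0,(y-y0)*s),(8,(y-y0)*s),(255,255,255),1)
        cv2.putText(c,str(y),(10,(y-y0)*s+4),0,.4,(255,255,255),1)
    return c
cv2.imwrite("pics/mods.png",crop(235,120,190,120,4))
cv2.imwrite("pics/rack.png",crop(72,160,112,65,7))
E
```

```text
(no output)
```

View pics/mods.png

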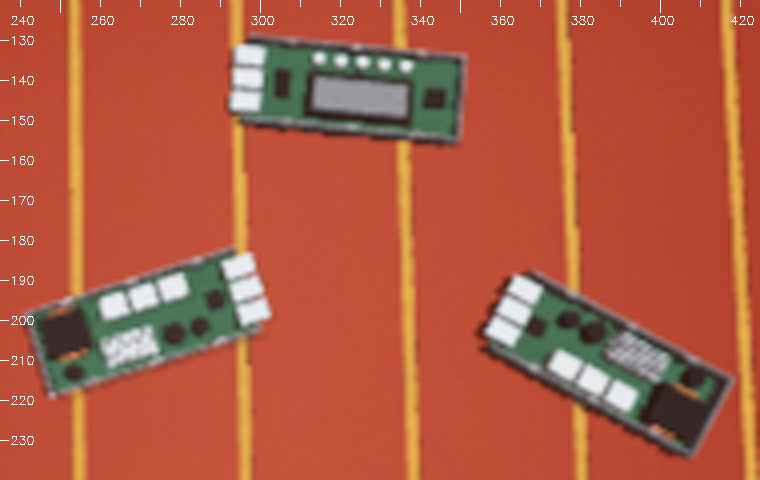

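View pics/rack.png

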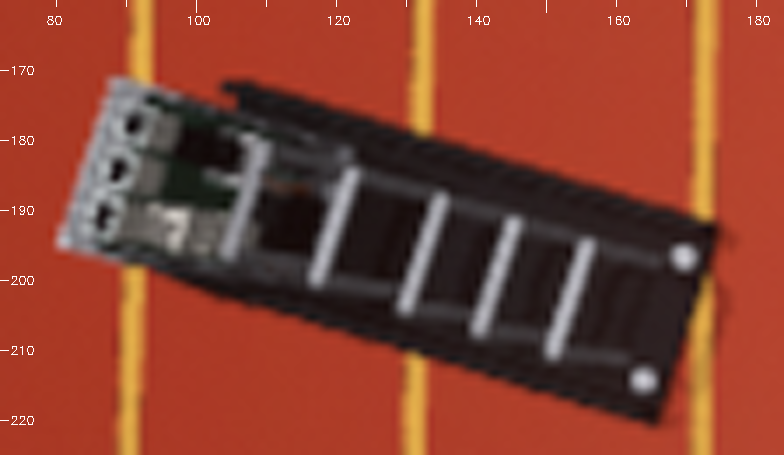

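The modules view gives clear corners, e.g. module A at about (242,198)–(300,202) with connectors on the right. Module B is at (355,203)–(418,214), connectors left, and the slim one at (294,130)–(350,155), connectors left. In the rack view, the five free divider tops run from (107,188) to (153,202). I'll fit poses by silhouette for the modules and by wire ends for the rack.

```bash
cat > h.py <<'E'
import numpy as np,cv2
from rig import manip
from scipy.optimize import least_squares,minimize
CP={n:manip.camera_params(n) for n in("top","side")}
def proj(n,P):
    p=CP[n];P=np.atleast_2d(P);V=np.array(p["view"]);c=P@V[:3,:3].T+V[:3,3]
    return np.c_[p["fx"]*c[:,0]/c[:,2]+p["cx"],p["fy"]*c[:,1]/c[:,2]+p["cy"]]
def box(x0,x1,y,z0,z1): return np.array([[a,b,c] for a in(x0,x1) for b in(-y,y) for c in(z0,z1)],float)
def yawed(P,x,y,a,z=0):
    c,s=np.cos(a),np.sin(a);return P@np.array([[c,-s,0],[s,c,0],[0,0,1]]).T+[x,y,z]
def ray(n,uv,z):
    p=CP[n];V=np.array(p["view"]);d=V[:3,:3].T@[(uv[0]-p["cx"])/p["fx"],(uv[1]-p["cy"])/p["fy"],1];o=-V[:3,:3].T@V[:3,3]
    return o+d*(z-o[2])/d[2]
def mask(im):
    h=cv2.cvtColor(im,cv2.COLOR_BGR2HSV);return ~((h[...,0]<32)&(h[...,1]>110)|(h[...,0]>165)&(h[...,1]>110))
E
cat > fit.py <<'E'
from h import *
rx=[43,9,-25,-53,-81]
a=[(262,145),(350,175),(440,195),(515,222),(587,243)];b=[(230,255),(317,280),(405,310),(480,330),(553,352)]
uv=np.array(a+b)/7+[72,160]-.43
L=np.array([[x,-21,96] for x in rx]+[[x,21,96] for x in rx])/1e3
L2=L*[1,-1,1]
best=min((least_squares(lambda p:(proj("top",yawed(Q,*p))-uv).ravel(),[.5,.35,1.3]) for Q in(L,L2)),key=lambda r:r.cost)
print("rack",best.x.round(4),"rms px",np.sqrt(2*best.cost/20)); p=best.x
print("rim corners top",proj("top",yawed(np.array([[-.1,.042,.026],[-.1,-.042,.026]]),*p)))
c=yawed(np.array([[-.081,-.023,.098],[-.081,.023,.098],[-.025,-.023,.098],[-.1,.042,0],[-.1,-.042,0]]),*p);print("side",proj("side",c).round(1).tolist())
ims={n:cv2.imread(f"pics/{n}0.png") for n in CP}
for nm,u,th,g in(("A",(271,200),24,-1.3),("B",(386,211),24,1.1),("S",(322,142),18,1.5)):
    xy=ray("top",u,th/1e3)
    H=np.vstack([box(-75,75,30,0,th),box(75,83,24,th/2-5,th/2+5)])/1e3
    T={}
    for n in CP:
        m=mask(ims[n]).astype(np.uint8);m=cv2.morphologyEx(m,cv2.MORPH_CLOSE,np.ones((3,3)))
        w=np.zeros_like(m);q=proj(n,xy)[0].astype(int);cv2.circle(w,tuple(map(int,q)),42,1,-1)
        k,l=cv2.connectedComponents(m*w);ids=np.bincount(l[l>0]);T[n]=cv2.resize((l==ids.argmax()).astype(np.float32),None,fx=4,fy=4,interpolation=cv2.INTER_LINEAR)>.5
    def cost(p,ns=("top","side")):
        s=0
        for n in ns:
            M=np.zeros(T[n].shape,np.uint8)
            for HH in(H[:8],H[8:]):
                cv2.fillConvexPoly(M,cv2.convexHull(((proj(n,yawed(HH,*p))+.5)*4*16-8).astype(np.int32)),1,shift=4)
            s+=np.sum(M.astype(bool)^T[n])/T[n].sum()
        return s
    out=[]
    for ns in(("top",),("side",),("top","side")):
        r=minimize(cost,[xy[0],xy[1],g],args=(ns,),method="Nelder-Mead",options=dict(initial_simplex=np.array([xy[0],xy[1],g])+np.array([[0,0,0],[.01,0,0],[0,.01,0],[0,0,.2]])))
        out.append((r.x.round(4).tolist(),round(r.fun,3),round(cost([r.x[0],r.x[1],r.x[2]+np.pi],ns),3)))
    print(nm,*out,sep="\n  ")
E
python3 fit.py
```

```text
rack [0.518  0.3263 1.275 ] rms px 0.27443300615126903
rim corners top [[163.08287847 220.33766099]
 [172.48673599 190.48014632]]
side [[240.5, 251.3], [260.8, 260.4], [225.5, 271.3], [272.0, 286.5], [238.1, 270.6]]
A
  ([0.5007, -0.0464, -1.2785], np.float64(0.031), np.float64(0.097))
  ([0.5003, -0.0458, -1.28], np.float64(0.058), np.float64(0.056))
  ([0.5006, -0.0463, -1.2771], np.float64(0.09), np.float64(0.153))
B
  ([0.4693, -0.3602, 1.0559], np.float64(0.034), np.float64(0.083))
  ([0.469, -0.3569, 1.0689], np.float64(0.055), np.float64(0.055))
  ([0.469, -0.3596, 1.0562], np.float64(0.121), np.float64(0.163))
S
  ([0.6608, -0.1931, 1.4591], np.float64(0.033), np.float64(0.096))
  ([0.6598, -0.191, 1.4787], np.float64(0.055), np.float64(0.066))
  ([0.6606, -0.1923, 1.4634], np.float64(0.099), np.float64(0.169))
```

Emit:
carry_out --linear '[[0.04, 0.07, 0], [0.04, 0.07, 0], [0.04, 0.07, 0], [0.04, 0.07, 0], [0.04, 0.07, 0], [0.04, 0.07, 0], [0.04, 0.07, 0]]' --angular '[[0, 0, 0], [0, 0, 0], [0, 0, 0], [0, 0, 0], [0, 0, 0], [0, 0, 0], [0, 0, 0]]' --hand '[1, 1, 1, 1, 1, 1, 1]'

```text
clock: 0.68
position: [0.3292, -0.2962, 0.4045]
ee_rot: [-0.0, 0.986, 0.166, -0.0]
contact_force: [1.0, 0.9, 0.0]
width: 0.0856
gripper_force: 0.0
```

```bash
cat > rec.py <<'E'
from rig import manip
import json,numpy as np
s=manip.get_state();d=dict(q=list(map(float,s["qpos"])),p=list(map(float,s["position"])),r=list(map(float,s["ee_rot"])))
open("rec.jsonl","a").write(json.dumps(d)+"\n");print(s["clock"],np.round(s["qpos"],3),np.round(s["position"],4),np.round(s["ee_rot"],4))
E
python3 rec.py
```

```text
0.6833 [-0.89   0.075  1.762  0.     1.305  0.347] [ 0.3292 -0.2962  0.4045] [-2.000e-04  9.861e-01  1.663e-01 -0.000e+00]
```

Emit:
carry_out --linear '[[0.04, 0.05, -0.03], [0.04, 0.05, -0.03], [0.04, 0.05, -0.03], [0.04, 0.05, -0.03], [0.04, 0.05, -0.03]]' --angular '[[1, 0, 0], [1, 0, 0], [1, 0, 0], [1, 0, 0], [1, 0, 0]]' --hand '[1, 1, 1, 1, 1]'

```text
clock: 1.1
position: [0.4297, -0.1716, 0.3292]
ee_rot: [-0.197, 0.966, 0.163, 0.033]
contact_force: [-0.1, -0.5, 0.8]
width: 0.0851
gripper_force: 0.0
```

```bash
python3 rec.py
```

```text
1.1 [-0.661  0.229  1.814  0.322  1.366  0.466] [ 0.4297 -0.1716  0.3292] [-0.1974  0.966   0.1633  0.0333]
```

```bash
cat > kin.py <<'E'
import numpy as np,json
from scipy.spatial.transform import Rotation as R
from scipy.optimize import least_squares
Z=lambda a:R.from_euler('z',a);Y=lambda a:R.from_euler('y',a)
def fk(q,L):
    a=Z(q[0]);b=a*Y(q[1]);c=b*Y(q[2]);d=c*Z(q[3]);e=d*Y(q[4])
    p=a.apply([L[0],L[1],L[2]])+b.apply([0,0,L[3]])+c.apply([L[6],0,L[4]])+e.apply([0,L[7],L[5]])
    return p,e*Z(q[5]+np.pi/2)
D=[dict(q=[-1.357,.277,1.506,0,1.361,-.121],p=[.189,-.543,.404],r=[-.001,.986,.167,0])]+[json.loads(l) for l in open("rec.jsonl")]
def rq(r): return R.from_quat([r[1],r[2],r[3],r[0]])
def fit():
    L0=np.array([0,.069,.3,.4,.4,.1,0,0])
    f=lambda L:np.r_[np.concatenate([(fk(d["q"],L)[0]-d["p"])*1e3 for d in D]),(L-L0)*.05]
    return least_squares(f,L0).x
L=fit()
if __name__=="__main__":
    print(L.round(4))
    for d in D:
        p,r=fk(d["q"],L);print((p-d["p"]).round(4),((rq(d["r"]).inv()*r).magnitude()).round(4))
E
python3 kin.py
```

```text
[-0.0062  0.0653  0.139   0.6296  0.4275  0.1916  0.0603  0.0042]Traceback (most recent call last):
  File "kin.py", line 19, in <module>
    p,r=fk(d["q"],L);print((p-d["p"]).round(4),((rq(d["r"]).inv()*r).magnitude()).round(4))
                                               ^^^^^^^^^^^^^^^^^^^^^^^^^^^^^^^^^^^^^^^^
AttributeError: 'float' object has no attribute 'round'
```

```bash
sed -i 's/((rq(d\["r"\]).inv()\*r).magnitude()).round(4)/round(float((rq(d["r"]).inv()*r).magnitude()),4)/' kin.py
cat > ik.py <<'E'
from kin import *
th=np.radians(30)
LIM=np.array([[-2.89,2.89],[-.75,2.08],[.22,2.7],[-1.18,4.32],[.11,2.71],[-2.7,2.7]])
def ik(p,r,seeds=40):
    rng=np.random.default_rng(0);out=[]
    for i in range(seeds):
        q0=rng.uniform(LIM[:,0],LIM[:,1])
        s=least_squares(lambda q:np.r_[(fk(q,L)[0]-p)*5,(r.inv()*fk(q,L)[1]).as_rotvec()],q0,bounds=LIM.T)
        if s.cost<1e-8 and not any(np.allclose(s.x,o,atol=.02) for o in out): out.append(s.x)
    return out
def pose(g,mx,my,mz,sg,th=th):   # grasp point, module axes -> TCP pos, rot
    mx,my,mz=map(np.array,(mx,my,mz));tz=-mz*np.cos(th)-mx*np.sin(th);ty=sg*my
    return np.array(g)-.155*tz,R.from_matrix(np.c_[np.cross(ty,tz),ty,tz])
MOD=dict(A=(.5006,-.0463,-1.2775,.024),B=(.4692,-.3596,1.0560,.024),S=(.6606,-.1926,1.462,.018))
RACK=(.518,.3263,1.275)
SLOT=dict(A=.026,B=-.008,S=-.067)
GX=.045
def pick(k,sg,h=.020,th=th):
    x,y,a,t=MOD[k];m=np.array([np.cos(a),np.sin(a),0]);return pose(np.array([x,y,h])+GX*m,m,[-np.sin(a),np.cos(a),0],[0,0,1],sg,th)
def place(k,sg,lift=0,h=.020,th=th):
    x,y,a=RACK;c,s=np.cos(a),np.sin(a);rx=np.array([c,s,0]);t=MOD[k][3]
    g=np.array([x,y,0])+rx*(SLOT[k]+t/2-h)+[0,0,.083+GX+lift];return pose(g,[0,0,1],[-s,c,0],-rx,sg,th)
E
cat > t.py <<'E'
from ik import *
for k in "ABS":
  for sg in(1,-1):
    for nm,P in(("pick",pick(k,sg)),("place",place(k,sg)),("lift",place(k,sg,.11))):
        print(k,sg,nm,P[0].round(3),[s.round(2).tolist() for s in ik(*P)])
E
python3 kin.py; python3 t.py
```

```text
[-0.0062  0.0653  0.139   0.6296  0.4275  0.1916  0.0603  0.0042]
[-0. -0. -0.] 0.0009
[0. 0. 0.] 0.0
[-0. -0. -0.] 0.0
A 1 pick [ 0.536 -0.164  0.154] [[-0.54, 0.6, 1.74, 0.37, 1.23, -1.03]]
A 1 place [0.484 0.215 0.206] [[-0.02, 0.46, 2.17, 1.53, 0.99, 2.17]]
A 1 lift [0.484 0.215 0.316] [[-0.02, 0.27, 2.06, 1.33, 1.03, 2.52]]
A -1 pick [ 0.536 -0.164  0.154] [[-0.54, 0.6, 1.74, 0.37, 1.23, 2.11]]
A -1 place [0.484 0.215 0.206] [[-0.02, 0.46, 2.17, 1.53, 0.99, -0.97]]
A -1 lift [0.484 0.215 0.316] [[-0.02, 0.27, 2.06, 1.33, 1.03, -0.62]]
B 1 pick [ 0.53  -0.253  0.154] [[-0.4, 0.58, 1.77, -0.65, 0.96, -2.6]]
B 1 place [0.474 0.183 0.206] [[-0.1, 0.45, 2.2, 1.47, 1.02, 2.14]]
B 1 lift [0.474 0.183 0.316] [[-0.1, 0.25, 2.08, 1.29, 1.08, 2.5]]
B -1 pick [ 0.53  -0.253  0.154] [[-0.4, 0.58, 1.77, -0.65, 0.96, 0.54]]
B -1 place [0.474 0.183 0.206] [[-0.1, 0.45, 2.2, 1.47, 1.02, -1.0]]
B -1 lift [0.474 0.183 0.316] [[-0.1, 0.25, 2.08, 1.29, 1.08, -0.64]]
S 1 pick [ 0.674 -0.071  0.154] []
S 1 place [0.456 0.123 0.206] [[-0.25, 0.44, 2.24, 1.36, 1.09, 2.1]]
S 1 lift [0.456 0.123 0.316] [[-0.25, 0.23, 2.12, 1.21, 1.18, 2.45]]
S -1 pick [ 0.674 -0.071  0.154] [[-0.06, 0.67, 1.57, -0.62, 1.03, 0.41]]
S -1 place [0.456 0.123 0.206] [[-0.25, 0.44, 2.24, 1.36, 1.09, -1.04]]
S -1 lift [0.456 0.123 0.316] [[-0.25, 0.23, 2.12, 1.21, 1.18, -0.69]]
```

```bash
cat > plan.py <<'E'
from ik import *
from rig import manip
def track(q,p0,r0,p1,r1,n):
    "straight move in n rows: prints shares per row, checks joints along it"
    w=(r1*r0.inv()).as_rotvec();dq=np.zeros(6);mn=q.copy();mx=q.copy()
    for i in range(1,n+1):
        p=p0+(p1-p0)*i/n;r=R.from_rotvec(w*i/n)*r0
        s=least_squares(lambda q:np.r_[(fk(q,L)[0]-p)*5,(r.inv()*fk(q,L)[1]).as_rotvec()],q)
        dq=np.maximum(dq,abs(s.x-q));q=s.x;mn=np.minimum(mn,q);mx=np.maximum(mx,q)
        if s.cost>1e-6: print("  UNREACHED",i,s.cost)
    bad=(mn<LIM[:,0]+.03)|(mx>LIM[:,1]-.03)
    print(n,"rows lin",((p1-p0)/n/.5).round(4).tolist(),"ang",(w/n/.08).round(3).tolist(),"| rate use",(dq/np.array([.15,.15,.183,.183,.183,.183])).max().round(2),"limits bad" if bad.any() else "ok", bad.nonzero()[0] if bad.any() else "", "q",q.round(2).tolist())
    return q
def cur():
    s=manip.get_state();return np.array(s["qpos"]),np.array(s["position"]),rq(s["ee_rot"])
def chain(poses):
    q,p,r=cur()
    for P,rr,n in poses: q=track(q,p,r,P,rr,n);p,r=P,rr
E
cat > t.py <<'E'
from plan import *
U=np.array([0,0,1])
for sg in(1,-1):
    print("sg",sg)
    p,r=pick("A",sg);pp,rp=place("A",sg,.11)
    mid=np.array([.40,-.02,.42])
    # mid orientation: tool down, yawed halfway
    chain([(p+.07*U,r,20),(p,r,8),(p+.2*U,r,10),(pp,rp,40)])
    w=(rp*r.inv()).as_rotvec();print("direct rot",w)
E
python3 t.py
```

```text
sg 1
20 rows lin [0.0106, 0.0008, -0.0105] ang [0.119, -0.343, 0.869] | rate use 0.41 ok  q [-0.54, 0.51, 1.68, 0.35, 1.36, -0.98]
8 rows lin [0.0, 0.0, -0.0175] ang [0.0, 0.0, 0.0] | rate use 0.09 ok  q [-0.54, 0.6, 1.74, 0.37, 1.23, -1.03]
10 rows lin [0.0, 0.0, 0.04] ang [0.0, 0.0, 0.0] | rate use 0.22 ok  q [-0.54, 0.39, 1.53, 0.34, 1.62, -0.88]
40 rows lin [-0.0026, 0.0189, -0.0019] ang [-0.001, -0.616, 0.589] | rate use 0.45 limits bad [5] q [-0.02, 0.27, 2.06, 1.33, 1.03, -3.76]
direct rot [-0.00246379 -1.97103102  1.88614796]
sg -1
20 rows lin [0.0106, 0.0008, -0.0105] ang [-0.026, 0.513, -0.894] | rate use 0.49 ok  q [-0.54, 0.51, 1.68, 0.35, 1.36, 2.16]
8 rows lin [0.0, 0.0, -0.0175] ang [0.0, 0.0, 0.0] | rate use 0.09 ok  q [-0.54, 0.6, 1.74, 0.37, 1.23, 2.11]
10 rows lin [0.0, 0.0, 0.04] ang [0.0, 0.0, 0.0] | rate use 0.22 ok  q [-0.54, 0.39, 1.53, 0.34, 1.62, 2.26]
40 rows lin [-0.0026, 0.0189, -0.0019] ang [-0.001, -0.616, 0.589] | rate use 0.45 ok  q [-0.02, 0.27, 2.06, 1.33, 1.03, -0.62]
direct rot [-0.00246379 -1.97103102  1.88614796]
```

Emit:
carry_out --linear '[[0.0106, 0.0008, -0.0105], [0.0106, 0.0008, -0.0105], [0.0106, 0.0008, -0.0105], [0.0106, 0.0008, -0.0105], [0.0106, 0.0008, -0.0105], [0.0106, 0.0008, -0.0105], [0.0106, 0.0008, -0.0105], [0.0106, 0.0008, -0.0105]]' --angular '[[-0.026, 0.513, -0.894], [-0.026, 0.513, -0.894], [-0.026, 0.513, -0.894], [-0.026, 0.513, -0.894], [-0.026, 0.513, -0.894], [-0.026, 0.513, -0.894], [-0.026, 0.513, -0.894], [-0.026, 0.513, -0.894]]' --hand '[1, 1, 1, 1, 1, 1, 1, 1]'

```text
clock: 1.77
position: [0.4715, -0.1698, 0.2871]
ee_rot: [-0.194, 0.967, -0.15, -0.072]
contact_force: [-0.3, 0.5, -0.5]
width: 0.085
gripper_force: 0.0
```

```bash
python3 rec.py; python3 kin.py|head -1
```

```text
1.7667 [-0.595  0.341  1.77   0.295  1.347  1.172] [ 0.4715 -0.1698  0.2871] [-0.1943  0.9667 -0.1502 -0.0717]
[-0.0016  0.0685  0.1374  0.6297  0.4228  0.1911  0.0604  0.0009]
```

Emit:
carry_out --linear '[[0.0106, 0.0008, -0.0105], [0.0106, 0.0008, -0.0105], [0.0106, 0.0008, -0.0105], [0.0106, 0.0008, -0.0105], [0.0106, 0.0008, -0.0105], [0.0106, 0.0008, -0.0105], [0.0106, 0.0008, -0.0105], [0.0106, 0.0008, -0.0105]]' --angular '[[-0.026, 0.513, -0.894], [-0.026, 0.513, -0.894], [-0.026, 0.513, -0.894], [-0.026, 0.513, -0.894], [-0.026, 0.513, -0.894], [-0.026, 0.513, -0.894], [-0.026, 0.513, -0.894], [-0.026, 0.513, -0.894]]' --hand '[1, 1, 1, 1, 1, 1, 1, 1]'

```text
clock: 2.43
position: [0.5139, -0.1666, 0.2451]
ee_rot: [-0.172, 0.862, -0.446, -0.168]
contact_force: [-0.4, -0.2, 1.3]
width: 0.085
gripper_force: 0.0
```

Emit:
carry_out --linear '[[0.0106, 0.0008, -0.0105], [0.0106, 0.0008, -0.0105], [0.0106, 0.0008, -0.0105], [0.0106, 0.0008, -0.0105], [0, 0, 0]]' --angular '[[-0.026, 0.513, -0.894], [-0.026, 0.513, -0.894], [-0.026, 0.513, -0.894], [-0.026, 0.513, -0.894], [0, 0, 0]]' --hand '[1, 1, 1, 1, 1]'

```text
clock: 2.85
position: [0.5354, -0.1651, 0.2233]
ee_rot: [-0.153, 0.775, -0.576, -0.21]
contact_force: [0.1, 0.0, 0.0]
width: 0.0856
gripper_force: 0.0
```

```bash
python3 rec.py; python3 kin.py; cat > t.py <<'E'
from plan import *
p,r=pick("A",-1);chain([(p,r,8)])
im=manip.get_image("top");cv=__import__("cv2");cv.imwrite("pics/pre_t.png",im[:,:,::-1]);im=manip.get_image("side");cv.imwrite("pics/pre_s.png",im[:,:,::-1])
a=cv.imread("pics/pre_t.png")[130:260,200:340];b=cv.imread("pics/pre_s.png")[130:260,200:340]
cv.imwrite("pics/pre.png",cv.resize(cv.hconcat([a,b]),(800,371),interpolation=2))
E
python3 t.py
```

```text
2.85 [-0.54   0.515  1.683  0.349  1.364  2.164] [ 0.5354 -0.1651  0.2233] [-0.1534  0.775  -0.5761 -0.2098]
[-7.000e-04  6.920e-02  1.371e-01  6.297e-01  4.219e-01  1.910e-01
  6.040e-02  2.000e-04]
[-0.      0.     -0.0002] 0.0009
[0.0001 0.     0.0001] 0.0
[ 0.     -0.      0.0001] 0.0
[0. 0. 0.] 0.0
[-0.      0.     -0.0001] 0.0
8 rows lin [0.0002, 0.0004, -0.0173] ang [-0.001, -0.007, -0.0] | rate use 0.1 ok  q [-0.54, 0.6, 1.74, 0.37, 1.22, 2.11]
```

View pics/pre.png

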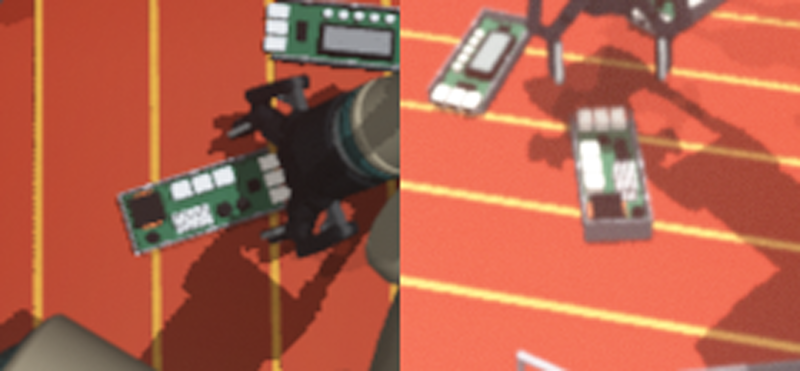

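The fingers straddle module A's connector half, centred and clear of the slim module. I'll descend and grip.

Emit:
carry_out --linear '[[0.0002, 0.0004, -0.025], [0.0002, 0.0004, -0.025], [0.0002, 0.0004, -0.025], [0.0002, 0.0004, -0.02], [0.0002, 0.0004, -0.018], [0.0002, 0.0004, -0.012], [0.0002, 0.0004, -0.008], [0.0002, 0.0004, -0.005]]' --angular '[[0, -0.007, 0], [0, -0.007, 0], [0, -0.007, 0], [0, -0.007, 0], [0, -0.007, 0], [0, -0.007, 0], [0, -0.007, 0], [0, -0.007, 0]]' --hand '[1, 1, 1, 1, 1, 1, 1, 1]'

```text
clock: 3.62
position: [0.5357, -0.1635, 0.1552]
ee_rot: [-0.155, 0.776, -0.575, -0.207]
contact_force: [-0.1, 0.9, -0.2]
width: 0.0856
gripper_force: 0.0
```

Emit:
carry_out --linear '[[0, 0, 0], [0, 0, 0], [0, 0, 0], [0, 0, 0], [0, 0, 0], [0, 0, 0]]' --angular '[[0, 0, 0], [0, 0, 0], [0, 0, 0], [0, 0, 0], [0, 0, 0], [0, 0, 0]]' --hand '[0.6, 0.6, 0.5, 0.5, 0.5, 0.5]' --force 50

```text
clock: 4.12
position: [0.5361, -0.1638, 0.1564]
ee_rot: [-0.155, 0.776, -0.575, -0.206]
contact_force: [1.4, -0.3, 3.8]
width: 0.0588
gripper_force: 56.1
```

```bash
cat >> plan.py <<'E'
def grasped(k):
    "module pose in the tool from the present pose at grasp: (gx,h,tilt)"
    q,p,r=cur();x,y,a,t=MOD[k];m=np.array([np.cos(a),np.sin(a),0]);tz=r.apply([0,0,1]);g=p+.155*tz
    out=dict(gx=float((g-[x,y,0])@m),h=float(g[2]),th=float(np.arctan2(-tz@m,-tz[2])));json.dump(out,open(f"g{k}.json","w"));print(out,"lat",(g-[x,y,0])@[-m[1],m[0],0]);return out
def place_g(k,lift=0,dx=0,dy=0,dth=0):
    import ik
    g=json.load(open(f"g{k}.json"));ik.GX=g["gx"];p,r=place(k,-1,lift,g["h"],g["th"]+dth);a=RACK[2]
    return p+np.array([np.cos(a),np.sin(a),0])*dx+np.array([-np.sin(a),np.cos(a),0])*dy,r
E
cat > t.py <<'E'
from plan import *
grasped("A");q,p,r=cur();P,rr=place_g("A",.12)
chain([(p+[0,0,.2],r,8),(P,rr,40)])
E
python3 t.py; python3 rec.py
```

```text
{'gx': 0.045399732573143996, 'h': 0.022071503853103913, 'th': 0.522292691142129} lat 0.0003614352287830985
8 rows lin [0.0, 0.0, 0.05] ang [0.0, 0.0, 0.0] | rate use 0.28 ok  q [-0.54, 0.39, 1.53, 0.35, 1.63, 2.26]
40 rows lin [-0.0026, 0.0188, -0.0015] ang [-0.001, -0.615, 0.589] | rate use 0.44 ok  q [-0.03, 0.25, 2.04, 1.31, 1.05, -0.59]
4.1167 [-0.538  0.596  1.743  0.367  1.226  2.109] [ 0.5361 -0.1638  0.1564] [-0.1551  0.7762 -0.5752 -0.2064]
```

Emit:
carry_out --linear '[[0, 0, 0.02], [0, 0, 0.04], [0, 0, 0.06], [0, 0, 0.08], [0, 0, 0.08], [0, 0, 0.08], [0, 0, 0.08], [0, 0, 0.06]]' --angular '[[0, 0, 0], [0, 0, 0], [0, 0, 0], [0, 0, 0], [0, 0, 0], [0, 0, 0], [0, 0, 0], [0, 0, 0]]' --hand '[0.5, 0.5, 0.5, 0.5, 0.5, 0.5, 0.5, 0.5]'

```text
clock: 4.78
position: [0.5351, -0.1631, 0.4092]
ee_rot: [-0.155, 0.776, -0.575, -0.206]
contact_force: [1.4, 1.0, -1.9]
width: 0.0586
gripper_force: 55.4
```

Emit:
carry_out --linear '[[-0.0032, 0.0235, -0.005], [-0.0032, 0.0235, -0.005], [-0.0032, 0.0235, -0.005], [-0.0032, 0.0235, -0.005], [-0.0032, 0.0235, -0.005], [-0.0032, 0.0235, -0.005], [-0.0032, 0.0235, -0.005], [-0.0032, 0.0235, -0.005]]' --angular '[[-0.001, -0.769, 0.736], [-0.001, -0.769, 0.736], [-0.001, -0.769, 0.736], [-0.001, -0.769, 0.736], [-0.001, -0.769, 0.736], [-0.001, -0.769, 0.736], [-0.001, -0.769, 0.736], [-0.001, -0.769, 0.736]]' --hand '[0.5, 0.5, 0.5, 0.5, 0.5, 0.5, 0.5, 0.5]'

```text
clock: 5.45
position: [0.522, -0.0687, 0.3852]
ee_rot: [-0.236, 0.915, -0.324, -0.043]
contact_force: [0.7, -0.3, -2.9]
width: 0.0588
gripper_force: 55.3
```

```bash
python3 rec.py
```

```text
5.45 [-0.43   0.238  1.665  0.474  1.4    1.7  ] [ 0.522  -0.0687  0.3852] [-0.2365  0.9151 -0.3238 -0.0435]
```

Emit:
carry_out --linear '[[-0.0032, 0.0235, -0.005], [-0.0032, 0.0235, -0.005], [-0.0032, 0.0235, -0.005], [-0.0032, 0.0235, -0.005], [-0.0032, 0.0235, -0.005], [-0.0032, 0.0235, -0.005], [-0.0032, 0.0235, -0.005], [-0.0032, 0.0235, -0.005]]' --angular '[[-0.001, -0.769, 0.736], [-0.001, -0.769, 0.736], [-0.001, -0.769, 0.736], [-0.001, -0.769, 0.736], [-0.001, -0.769, 0.736], [-0.001, -0.769, 0.736], [-0.001, -0.769, 0.736], [-0.001, -0.769, 0.736]]' --hand '[0.5, 0.5, 0.5, 0.5, 0.5, 0.5, 0.5, 0.5]'

```text
clock: 6.12
position: [0.5089, 0.0253, 0.3651]
ee_rot: [-0.291, 0.948, -0.036, 0.125]
contact_force: [-0.5, 1.0, -2.5]
width: 0.0592
gripper_force: 55.3
```

Emit:
carry_out --linear '[[-0.0032, 0.0235, -0.005], [-0.0032, 0.0235, -0.005], [-0.0032, 0.0235, -0.005], [-0.0032, 0.0235, -0.005], [-0.0032, 0.0235, -0.005], [-0.0032, 0.0235, -0.005], [-0.0032, 0.0235, -0.005], [-0.0032, 0.0235, -0.005]]' --angular '[[-0.001, -0.769, 0.736], [-0.001, -0.769, 0.736], [-0.001, -0.769, 0.736], [-0.001, -0.769, 0.736], [-0.001, -0.769, 0.736], [-0.001, -0.769, 0.736], [-0.001, -0.769, 0.736], [-0.001, -0.769, 0.736]]' --hand '[0.5, 0.5, 0.5, 0.5, 0.5, 0.5, 0.5, 0.5]'

```text
clock: 6.78
position: [0.4961, 0.1192, 0.3451]
ee_rot: [-0.312, 0.871, 0.255, 0.279]
contact_force: [-0.6, -0.6, -3.3]
width: 0.059
gripper_force: 55.3
```

```bash
python3 rec.py; python3 kin.py; cat > t.py <<'E'
from plan import *
P,rr=place_g("A",.12);chain([(P,rr,8)])
E
python3 t.py
```

```text
6.7833 [-0.188  0.182  1.986  1.044  1.019  0.206] [0.4961 0.1192 0.3451] [-0.3124  0.8715  0.2552  0.279 ]
[-3.000e-04  6.950e-02  1.369e-01  6.296e-01  4.214e-01  1.910e-01
  6.030e-02 -1.000e-04]
[-0.0001  0.     -0.0002] 0.0009
[ 0.     -0.      0.0001] 0.0
[ 0. -0.  0.] 0.0
[ 0. -0.  0.] 0.0
[0. 0. 0.] 0.0
[-0.  0. -0.] 0.0
[ 0.     -0.      0.0001] 0.0
[-0.  0. -0.] 0.0
8 rows lin [-0.0032, 0.0235, -0.0048] ang [0.004, -0.769, 0.729] | rate use 0.56 ok  q [-0.03, 0.25, 2.04, 1.31, 1.05, -0.59]
```

Emit:
carry_out --linear '[[-0.0032, 0.0235, -0.0048], [-0.0032, 0.0235, -0.0048], [-0.0032, 0.0235, -0.0048], [-0.0032, 0.0235, -0.0048], [-0.0032, 0.0235, -0.0048], [-0.0032, 0.0235, -0.0048], [-0.0032, 0.0235, -0.0048], [-0.0032, 0.0235, -0.0048]]' --angular '[[0.004, -0.769, 0.729], [0.004, -0.769, 0.729], [0.004, -0.769, 0.729], [0.004, -0.769, 0.729], [0.004, -0.769, 0.729], [0.004, -0.769, 0.729], [0.004, -0.769, 0.729], [0.004, -0.769, 0.729]]' --hand '[0.5, 0.5, 0.5, 0.5, 0.5, 0.5, 0.5, 0.5]'

```text
clock: 7.45
position: [0.4834, 0.2131, 0.3258]
ee_rot: [-0.298, 0.696, 0.515, 0.402]
contact_force: [-0.5, 0.5, -4.1]
width: 0.0587
gripper_force: 55.4
```

Emit:
carry_out --linear '[[0, 0, 0], [0, 0, 0]]' --angular '[[0, 0, 0], [0, 0, 0]]' --hand '[0.5, 0.5]'

```text
clock: 7.62
position: [0.4837, 0.2128, 0.3258]
ee_rot: [-0.299, 0.697, 0.513, 0.401]
contact_force: [0.3, -1.3, -2.8]
width: 0.0587
gripper_force: 55.4
```

```bash
cat > look.py <<'E'
from plan import *
from h import *
import sys
k,lift,name=sys.argv[1],float(sys.argv[2]),sys.argv[3]
P,rr=place_g(k,lift);chain([(P,rr,4)])
q,p,r=cur();g=json.load(open(f"g{k}.json"));t=MOD[k][3]
# module frame in tool at grasp -> expected outline now
tz,ty,tx=(r.apply(v) for v in([0,0,1],[0,1,0],[1,0,0]))
c,s=np.cos(g["th"]),np.sin(g["th"]);my=-ty
# tz=-mz c - mx s ; other axis e=tx*sgn in plane: solve
e=np.cross(my,tz) # = my x tz = -c(my x mz) - s(my x mx) = -c mx + s mz
mx=-s*tz-c*e;mz=-c*tz+s*e
o=p+.155*tz-g["gx"]*mx-g["h"]*mz
a=RACK[2];rx=np.array([np.cos(a),np.sin(a),0]);ry=np.array([-np.sin(a),np.cos(a),0]);O=np.array([*RACK[:2],0])
print("foot in rack",[round(float((o-.075*mx+t/2*mz-O)@v)*1e3,1) for v in(rx,ry,[0,0,1])],"mx",mx.round(3))
W=lambda P:o+P[:,:1]*mx+P[:,1:2]*my+P[:,2:]*mz
tiles=[]
for n,(x0,y0,w,hh) in dict(top=(70,130,130,110),side=(150,160,150,127)).items():
    im=manip.get_image(n)[:,:,::-1];cv2.imwrite(f"pics/{name}_{n}.png",im);S=6 if n=="top" else 5.2
    S=390/w;cim=cv2.resize(im[y0:y0+hh,x0:x0+w],(390,int(hh*S)),interpolation=2)
    B=box(-75,75,30,0,t*1e3)/1e3;uv=(proj(n,W(B))+.5-[x0,y0])*S
    for i in range(8):
        for b in(1,2,4):
            if not i&b: cv2.line(cim,tuple(map(int,uv[i])),tuple(map(int,uv[i|b])),(255,0,255),1)
    D=np.array([[x,yy,98] for x in(43,9,-25,-53,-81) for yy in(-23,23)])/1e3
    uv=(proj(n,yawed(D,*RACK))+.5-[x0,y0])*S
    for i in range(0,10,2): cv2.line(cim,tuple(map(int,uv[i])),tuple(map(int,uv[i+1])),(255,255,0),1)
    tiles.append(cim)
H=max(c.shape[0] for c in tiles);tiles=[cv2.copyMakeBorder(c,0,H-c.shape[0],0,10,0) for c in tiles]
cv2.imwrite(f"pics/{name}.png",cv2.hconcat(tiles))
E
python3 look.py A .12 la
```

```text
4 rows lin [-0.0001, 0.0001, -0.0] ang [-0.004, -0.016, 0.009] | rate use 0.01 ok  q [-0.03, 0.25, 2.04, 1.31, 1.05, -0.59]
foot in rack [25.8, 0.3, 128.0] mx [ 0.005 -0.001  1.   ]
```

View pics/la.png

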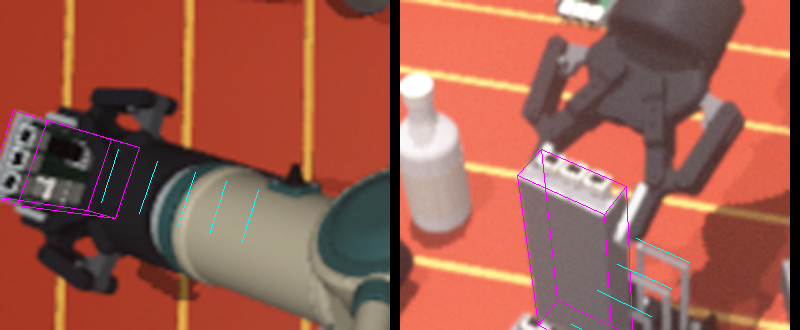

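Overlay and module agree to about 1 px in both views, with the module upright above the slot. I'll check the rack fit in the starting side picture.

```bash
python3 - <<'E'
from ik import RACK
from h import *
tl=[]
for n,(x0,y0,w,hh) in dict(top=(75,160,108,66),side=(180,245,100,120)).items():
    im=cv2.imread(f"pics/{n}0.png");S=395/w;S=min(S,480/hh);S=4.0 if n=="side" else 3.65
    c=cv2.resize(im[y0:y0+hh,x0:x0+w],None,fx=S,fy=S,interpolation=2)
    def ln(P,col):
        uv=(proj(n,yawed(np.array(P)/1e3,*RACK))+.5-[x0,y0])*S
        for a,b in zip(uv[::2],uv[1::2]): cv2.line(c,tuple(map(int,a)),tuple(map(int,b)),col,1)
    ln([[x,y,98] for x in(43,9,-25,-53,-81) for y in(-23,23)],(255,255,0))
    ln([[-81,-20,98],[-81,-20,8],[-25,-20,98],[-25,-20,8],[-100,-42,0],[-100,42,0],[-100,42,0],[100,42,0],[-100,-42,26],[100,-42,26],[-100,42,26],[100,42,26]],(0,255,0))
    ln([[72,-30,158],[72,30,158],[48,-30,158],[48,30,158],[72,-30,158],[48,-30,158],[72,30,158],[48,30,158]],(255,0,255))
    tl.append(c)
H=max(c.shape[0] for c in tl);cv2.imwrite("pics/rk.png",cv2.hconcat([cv2.copyMakeBorder(c,0,H-c.shape[0],0,6,0) for c in tl]))
E
```

```text
(no output)
```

View pics/rk.png

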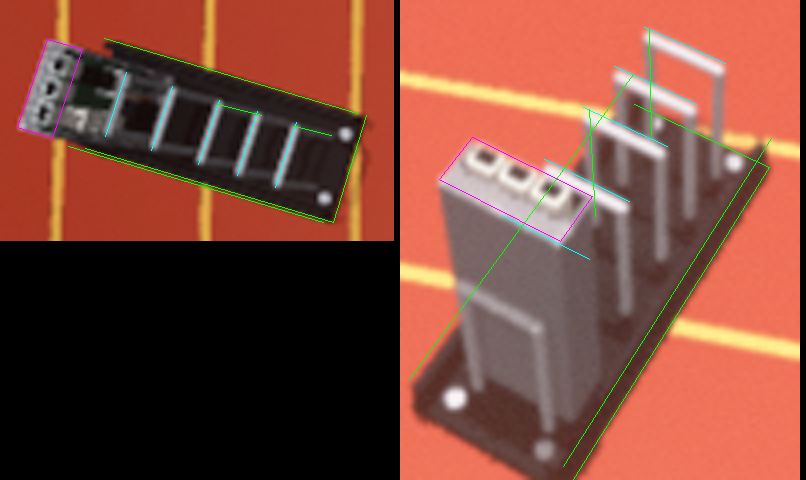

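The rack fit agrees with both views to within about 1 mm. I'll lower slowly and watch the force.

Emit:
carry_out --linear '[[0, 0, -0.01], [0, 0, -0.01], [0, 0, -0.01], [0, 0, -0.01], [0, 0, -0.006], [0, 0, -0.006], [0, 0, -0.006], [0, 0, -0.006]]' --angular '[[-0.004, -0.016, 0.009], [-0.004, -0.016, 0.009], [-0.004, -0.016, 0.009], [-0.004, -0.016, 0.009], [0, 0, 0], [0, 0, 0], [0, 0, 0], [0, 0, 0]]' --hand '[0.5, 0.5, 0.5, 0.5, 0.5, 0.5, 0.5, 0.5]'

```text
clock: 8.38
position: [0.4846, 0.2125, 0.2942]
ee_rot: [-0.297, 0.695, 0.515, 0.404]
contact_force: [0.6, -0.4, -3.4]
width: 0.0591
gripper_force: 55.4
```

Emit:
carry_out --linear '[[0, 0, -0.006], [0, 0, -0.006], [0, 0, -0.006], [0, 0, -0.006]]' --angular '[[0, 0, 0], [0, 0, 0], [0, 0, 0], [0, 0, 0]]' --hand '[0.5, 0.5, 0.5, 0.5]'

```text
clock: 8.72
position: [0.4846, 0.2125, 0.2823]
ee_rot: [-0.297, 0.695, 0.515, 0.404]
contact_force: [0.3, 0.2, -3.7]
width: 0.0587
gripper_force: 55.4
```

Emit:
carry_out --linear '[[0, 0, -0.008], [0, 0, -0.008], [0, 0, -0.008], [0, 0, -0.008], [0, 0, -0.008], [0, 0, -0.008], [0, 0, -0.008], [0, 0, -0.008]]' --angular '[[0, 0, 0], [0, 0, 0], [0, 0, 0], [0, 0, 0], [0, 0, 0], [0, 0, 0], [0, 0, 0], [0, 0, 0]]' --hand '[0.5, 0.5, 0.5, 0.5, 0.5, 0.5, 0.5, 0.5]'

```text
clock: 9.38
position: [0.4846, 0.2125, 0.2501]
ee_rot: [-0.297, 0.695, 0.515, 0.404]
contact_force: [-0.5, 0.3, -3.1]
width: 0.0591
gripper_force: 55.4
```

Emit:
carry_out --linear '[[0, 0, -0.008], [0, 0, -0.008], [0, 0, -0.008], [0, 0, -0.008], [0, 0, -0.008], [0, 0, -0.008], [0, 0, -0.008], [0, 0, -0.006]]' --angular '[[0, 0, 0], [0, 0, 0], [0, 0, 0], [0, 0, 0], [0, 0, 0], [0, 0, 0], [0, 0, 0], [0, 0, 0]]' --hand '[0.5, 0.5, 0.5, 0.5, 0.5, 0.5, 0.5, 0.5]'

```text
clock: 10.05
position: [0.4845, 0.2125, 0.219]
ee_rot: [-0.297, 0.695, 0.515, 0.404]
contact_force: [0.4, 0.6, -3.7]
width: 0.059
gripper_force: 55.4
```

```bash
python3 look.py A 0 lb
```

```text
4 rows lin [-0.0005, 0.0003, -0.0066] ang [-0.003, 0.008, 0.003] | rate use 0.06 ok  q [-0.03, 0.47, 2.17, 1.52, 0.99, -0.98]
foot in rack [26.1, -1.7, 21.5] mx [-0.003 -0.001  1.   ]
```

Emit:
carry_out --linear '[[0, 0, -0.005], [0, 0, -0.005], [0, 0, -0.005], [0, 0, -0.003], [0, 0, -0.002], [0, 0, -0.002], [0, 0, -0.002], [0, 0, -0.001]]' --angular '[[0, 0, 0], [0, 0, 0], [0, 0, 0], [0, 0, 0], [0, 0, 0], [0, 0, 0], [0, 0, 0], [0, 0, 0]]' --hand '[0.5, 0.5, 0.5, 0.5, 0.5, 0.5, 0.5, 0.5]'

```text
clock: 10.82
position: [0.4846, 0.2125, 0.207]
ee_rot: [-0.297, 0.695, 0.515, 0.404]
contact_force: [-0.7, -0.4, -2.6]
width: 0.0587
gripper_force: 55.4
```

Emit:
carry_out --linear '[[0, 0, -0.001], [0, 0, -0.001]]' --angular '[[0, 0, 0], [0, 0, 0]]' --hand '[0.5, 0.5]'

```text
clock: 10.98
position: [0.4846, 0.2126, 0.2063]
ee_rot: [-0.298, 0.695, 0.515, 0.404]
contact_force: [-0.9, 0.3, -0.0]
width: 0.059
gripper_force: 55.5
```

Emit:
carry_out --linear '[[0, 0, -0.001], [0, 0, -0.001]]' --angular '[[0, 0, 0], [0, 0, 0]]' --hand '[0.5, 0.5]'

```text
clock: 11.15
position: [0.4846, 0.2128, 0.206]
ee_rot: [-0.298, 0.694, 0.515, 0.405]
contact_force: [-1.9, -1.7, 4.1]
width: 0.0586
gripper_force: 56.0
```

Emit:
carry_out --linear '[[0, 0, 0], [0, 0, 0], [0, 0, 0], [0, 0, 0], [0, 0, 0], [0, 0, 0]]' --angular '[[0, 0, 0], [0, 0, 0], [0, 0, 0], [0, 0, 0], [0, 0, 0], [0, 0, 0]]' --hand '[0.75, 0.8, 0.85, 0.9, 1, 1]'

```text
clock: 11.65
position: [0.4846, 0.2125, 0.205]
ee_rot: [-0.297, 0.695, 0.515, 0.404]
contact_force: [-0.2, 0.7, 0.1]
width: 0.0856
gripper_force: 0.0
```

```bash
cat > t.py <<'E'
from plan import *
q,p,r=cur();tz=r.apply([0,0,1]);a=p-.14*tz;b,rr=pick("B",-1);U=np.array([0,0,1])
c=a+[0,-.03,.12]
chain([(a,r,14),(c,r,6),(b+.08*U,rr,32),(b,rr,8)])
E
python3 t.py
```

```text
14 rows lin [-0.0051, -0.0166, 0.0099] ang [0.0, 0.0, 0.0] | rate use 0.14 ok  q [-0.33, 0.3, 2.18, 1.21, 1.19, -0.84]
6 rows lin [0.0, -0.01, 0.04] ang [0.0, 0.0, 0.0] | rate use 0.32 ok  q [-0.4, 0.12, 2.0, 1.07, 1.38, -0.53]
32 rows lin [0.005, -0.02, -0.01] ang [-0.566, 0.244, -0.068] | rate use 0.31 ok  q [-0.4, 0.48, 1.72, -0.59, 1.09, 0.43]
8 rows lin [0.0, 0.0, -0.02] ang [0.0, 0.0, 0.0] | rate use 0.1 ok  q [-0.4, 0.58, 1.79, -0.66, 0.95, 0.55]
```

Emit:
carry_out --linear '[[-0.0025, -0.0083, 0.005], [-0.005, -0.0166, 0.01], [-0.005, -0.0166, 0.01], [-0.005, -0.0166, 0.01], [-0.01, -0.0332, 0.02], [-0.01, -0.0332, 0.02], [-0.01, -0.0332, 0.02], [-0.01, -0.0332, 0.02]]' --angular '[[0, 0, 0], [0, 0, 0], [0, 0, 0], [0, 0, 0], [0, 0, 0], [0, 0, 0], [0, 0, 0], [0, 0, 0]]' --hand '[1, 1, 1, 1, 1, 1, 1, 1]'

```text
clock: 12.32
position: [0.4551, 0.1156, 0.2634]
ee_rot: [-0.297, 0.695, 0.515, 0.404]
contact_force: [-0.1, 0.8, 0.5]
width: 0.085
gripper_force: 0.0
```

Emit:
carry_out --linear '[[-0.01, -0.0332, 0.02], [-0.005, -0.03, 0.04], [0, -0.02, 0.05], [0, -0.01, 0.06], [0, -0.01, 0.06], [0, -0.01, 0.05]]' --angular '[[0, 0, 0], [0, 0, 0], [0, 0, 0], [0, 0, 0], [0, 0, 0], [0, 0, 0]]' --hand '[1, 1, 1, 1, 1, 1]'

```text
clock: 12.82
position: [0.4474, 0.0594, 0.4049]
ee_rot: [-0.296, 0.695, 0.515, 0.404]
contact_force: [0.5, -0.9, 0.0]
width: 0.0854
gripper_force: 0.0
```

```bash
cat > t.py <<'E'
from plan import *
b,rr=pick("B",-1);U=np.array([0,0,1])
chain([(b+.08*U,rr,24),(b,rr,8)])
from h import *
im=manip.get_image("side")[:,:,::-1];cv2.imwrite("pics/a_s.png",im);im=im[160:360,170:320]
b=manip.get_image("top")[:,:,::-1];cv2.imwrite("pics/a_t.png",b);b=b[150:250,70:220]
cv2.imwrite("pics/a_done.png",cv2.hconcat([cv2.resize(im,(360,480),interpolation=2),cv2.copyMakeBorder(cv2.resize(b,(430,287),interpolation=2),0,193,0,0,0)]))
E
python3 t.py
```

```text
24 rows lin [0.0068, -0.026, -0.0142] ang [-0.753, 0.326, -0.09] | rate use 0.41 ok  q [-0.4, 0.48, 1.72, -0.59, 1.09, 0.43]
8 rows lin [0.0, 0.0, -0.02] ang [0.0, 0.0, 0.0] | rate use 0.1 ok  q [-0.4, 0.58, 1.79, -0.66, 0.95, 0.55]
```

View pics/a_done.png

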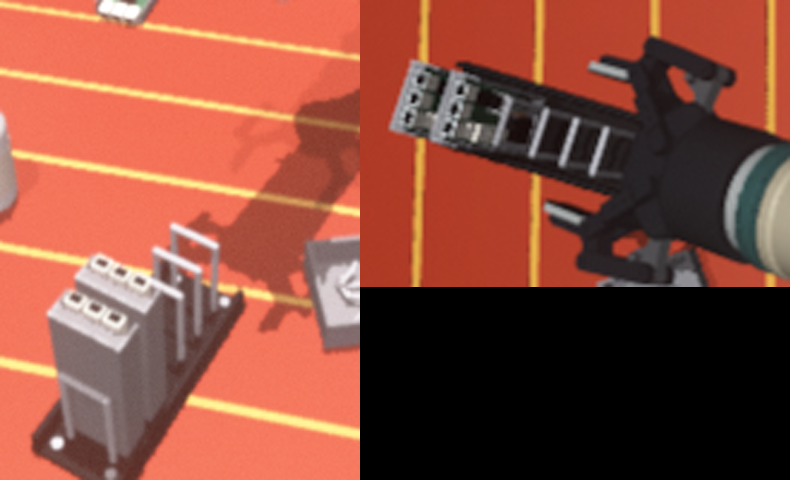

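Module A stands level beside the racked one in the second slot. Next is B.

Emit:
carry_out --linear '[[0.0068, -0.026, -0.0142], [0.0068, -0.026, -0.0142], [0.0068, -0.026, -0.0142], [0.0068, -0.026, -0.0142], [0.0068, -0.026, -0.0142], [0.0068, -0.026, -0.0142], [0.0068, -0.026, -0.0142], [0.0068, -0.026, -0.0142]]' --angular '[[-0.753, 0.326, -0.09], [-0.753, 0.326, -0.09], [-0.753, 0.326, -0.09], [-0.753, 0.326, -0.09], [-0.753, 0.326, -0.09], [-0.753, 0.326, -0.09], [-0.753, 0.326, -0.09], [-0.753, 0.326, -0.09]]' --hand '[1, 1, 1, 1, 1, 1, 1, 1]'

```text
clock: 13.58
position: [0.4746, -0.0447, 0.3449]
ee_rot: [-0.163, 0.799, 0.543, 0.202]
contact_force: [0.5, 0.5, -0.2]
width: 0.0854
gripper_force: 0.0
```

Emit:
carry_out --linear '[[0.0068, -0.026, -0.0142], [0.0068, -0.026, -0.0142], [0.0068, -0.026, -0.0142], [0.0068, -0.026, -0.0142], [0.0068, -0.026, -0.0142], [0.0068, -0.026, -0.0142], [0.0068, -0.026, -0.0142], [0.0068, -0.026, -0.0142]]' --angular '[[-0.753, 0.326, -0.09], [-0.753, 0.326, -0.09], [-0.753, 0.326, -0.09], [-0.753, 0.326, -0.09], [-0.753, 0.326, -0.09], [-0.753, 0.326, -0.09], [-0.753, 0.326, -0.09], [-0.753, 0.326, -0.09]]' --hand '[1, 1, 1, 1, 1, 1, 1, 1]'

```text
clock: 14.25
position: [0.5017, -0.1486, 0.2882]
ee_rot: [-0.017, 0.846, 0.533, -0.012]
contact_force: [0.2, 0.1, -0.4]
width: 0.0858
gripper_force: 0.0
```

Emit:
carry_out --linear '[[0.0068, -0.026, -0.0142], [0.0068, -0.026, -0.0142], [0.0068, -0.026, -0.0142], [0.0068, -0.026, -0.0142], [0.0068, -0.026, -0.0142], [0.0068, -0.026, -0.0142], [0.0068, -0.026, -0.0142], [0.0068, -0.026, -0.0142]]' --angular '[[-0.753, 0.326, -0.09], [-0.753, 0.326, -0.09], [-0.753, 0.326, -0.09], [-0.753, 0.326, -0.09], [-0.753, 0.326, -0.09], [-0.753, 0.326, -0.09], [-0.753, 0.326, -0.09], [-0.753, 0.326, -0.09]]' --hand '[1, 1, 1, 1, 1, 1, 1, 1]'

```text
clock: 14.92
position: [0.529, -0.2526, 0.2314]
ee_rot: [0.129, 0.835, 0.486, -0.226]
contact_force: [-0.6, -0.1, -0.8]
width: 0.0855
gripper_force: 0.0
```

Emit:
carry_out --linear '[[0, 0, 0], [0, 0, 0]]' --angular '[[0, 0, 0], [0, 0, 0]]' --hand '[1, 1]'

```text
clock: 15.08
position: [0.529, -0.2517, 0.231]
ee_rot: [0.127, 0.835, 0.486, -0.224]
contact_force: [0.4, -0.4, -0.3]
width: 0.0855
gripper_force: 0.0
```

```bash
cat > t.py <<'E'
from plan import *
b,rr=pick("B",-1,.022);chain([(b,rr,8)])
E
python3 t.py
```

```text
8 rows lin [0.0001, -0.0003, -0.0187] ang [-0.007, -0.006, 0.004] | rate use 0.1 ok  q [-0.4, 0.58, 1.78, -0.65, 0.96, 0.55]
```

Emit:
carry_out --linear '[[0.0001, -0.0003, -0.028], [0.0001, -0.0003, -0.028], [0.0001, -0.0003, -0.028], [0.0001, -0.0003, -0.022], [0.0001, -0.0003, -0.018], [0.0001, -0.0003, -0.012], [0.0001, -0.0003, -0.008], [0.0001, -0.0003, -0.006]]' --angular '[[-0.007, -0.006, 0.004], [-0.007, -0.006, 0.004], [-0.007, -0.006, 0.004], [-0.007, -0.006, 0.004], [-0.007, -0.006, 0.004], [-0.007, -0.006, 0.004], [-0.007, -0.006, 0.004], [-0.007, -0.006, 0.004]]' --hand '[1, 1, 1, 1, 1, 1, 1, 1]'

```text
clock: 15.75
position: [0.5303, -0.2528, 0.157]
ee_rot: [0.132, 0.834, 0.487, -0.223]
contact_force: [0.5, 0.8, 0.2]
width: 0.0852
gripper_force: 0.0
```

Emit:
carry_out --linear '[[0, 0, 0], [0, 0, 0], [0, 0, 0], [0, 0, 0], [0, 0, 0], [0, 0, 0]]' --angular '[[0, 0, 0], [0, 0, 0], [0, 0, 0], [0, 0, 0], [0, 0, 0], [0, 0, 0]]' --hand '[0.6, 0.6, 0.5, 0.5, 0.5, 0.5]' --force 50

```text
clock: 16.25
position: [0.5305, -0.2526, 0.1578]
ee_rot: [0.133, 0.834, 0.486, -0.223]
contact_force: [0.9, 2.0, 4.3]
width: 0.0585
gripper_force: 55.5
```

```bash
cat > t.py <<'E'
from plan import *
grasped("B");q,p,r=cur();P,rr=place_g("B",.12)
chain([(p+[0,0,.25],r,8),(P,rr,24)])
E
python3 t.py
```

```text
{'gx': 0.04568378674155159, 'h': 0.0236280494695936, 'th': 0.5243015376943444} lat -0.001416380396385108
8 rows lin [0.0, 0.0, 0.0625] ang [0.0, 0.0, 0.0] | rate use 0.33 ok  q [-0.4, 0.33, 1.49, -0.53, 1.41, 0.22]
24 rows lin [-0.0048, 0.036, -0.0068] ang [0.754, -0.321, 0.091] | rate use 0.51 ok  q [-0.11, 0.24, 2.07, 1.27, 1.1, -0.61]
```

Emit:
carry_out --linear '[[0, 0, 0.02], [0, 0, 0.04], [0, 0, 0.06], [0, 0, 0.08], [0, 0, 0.08], [0, 0, 0.08], [0, 0, 0.08], [0, 0, 0.06]]' --angular '[[0, 0, 0], [0, 0, 0], [0, 0, 0], [0, 0, 0], [0, 0, 0], [0, 0, 0], [0, 0, 0], [0, 0, 0]]' --hand '[0.5, 0.5, 0.5, 0.5, 0.5, 0.5, 0.5, 0.5]'

```text
clock: 16.92
position: [0.5299, -0.2526, 0.4108]
ee_rot: [0.133, 0.834, 0.486, -0.222]
contact_force: [0.5, -0.9, -3.1]
width: 0.0589
gripper_force: 54.7
```

Emit:
carry_out --linear '[[-0.0048, 0.036, -0.0068], [-0.0048, 0.036, -0.0068], [-0.0048, 0.036, -0.0068], [-0.0048, 0.036, -0.0068], [-0.0048, 0.036, -0.0068], [-0.0048, 0.036, -0.0068], [-0.0048, 0.036, -0.0068], [-0.0048, 0.036, -0.0068]]' --angular '[[0.754, -0.321, 0.091], [0.754, -0.321, 0.091], [0.754, -0.321, 0.091], [0.754, -0.321, 0.091], [0.754, -0.321, 0.091], [0.754, -0.321, 0.091], [0.754, -0.321, 0.091], [0.754, -0.321, 0.091]]' --hand '[0.5, 0.5, 0.5, 0.5, 0.5, 0.5, 0.5, 0.5]'

```text
clock: 17.58
position: [0.5104, -0.1079, 0.3797]
ee_rot: [-0.017, 0.845, 0.534, -0.01]
contact_force: [-0.4, -0.4, -3.0]
width: 0.0586
gripper_force: 54.6
```

Emit:
carry_out --linear '[[-0.0048, 0.036, -0.0068], [-0.0048, 0.036, -0.0068], [-0.0048, 0.036, -0.0068], [-0.0048, 0.036, -0.0068], [-0.0048, 0.036, -0.0068], [-0.0048, 0.036, -0.0068], [-0.0048, 0.036, -0.0068], [-0.0048, 0.036, -0.0068]]' --angular '[[0.754, -0.321, 0.091], [0.754, -0.321, 0.091], [0.754, -0.321, 0.091], [0.754, -0.321, 0.091], [0.754, -0.321, 0.091], [0.754, -0.321, 0.091], [0.754, -0.321, 0.091], [0.754, -0.321, 0.091]]' --hand '[0.5, 0.5, 0.5, 0.5, 0.5, 0.5, 0.5, 0.5]'

```text
clock: 18.25
position: [0.4911, 0.0358, 0.3525]
ee_rot: [-0.163, 0.798, 0.544, 0.203]
contact_force: [0.3, 0.1, -3.7]
width: 0.0587
gripper_force: 54.6
```

```bash
cat > t.py <<'E'
from plan import *
P,rr=place_g("B",.12);chain([(P,rr,8)])
E
python3 t.py
```

```text
8 rows lin [-0.0045, 0.0358, -0.0065] ang [0.752, -0.32, 0.087] | rate use 0.51 ok  q [-0.11, 0.24, 2.07, 1.27, 1.1, -0.61]
```

Emit:
carry_out --linear '[[-0.0045, 0.0358, -0.0065], [-0.0045, 0.0358, -0.0065], [-0.0045, 0.0358, -0.0065], [-0.0045, 0.0358, -0.0065], [-0.0045, 0.0358, -0.0065], [-0.0045, 0.0358, -0.0065], [-0.0045, 0.0358, -0.0065], [-0.0045, 0.0358, -0.0065]]' --angular '[[0.752, -0.32, 0.087], [0.752, -0.32, 0.087], [0.752, -0.32, 0.087], [0.752, -0.32, 0.087], [0.752, -0.32, 0.087], [0.752, -0.32, 0.087], [0.752, -0.32, 0.087], [0.752, -0.32, 0.087]]' --hand '[0.5, 0.5, 0.5, 0.5, 0.5, 0.5, 0.5, 0.5]'

```text
clock: 18.92
position: [0.4732, 0.1788, 0.3263]
ee_rot: [-0.297, 0.696, 0.516, 0.402]
contact_force: [-0.2, 0.2, -3.3]
width: 0.0588
gripper_force: 54.7
```

Emit:
carry_out --linear '[[0, 0, 0], [0, 0, 0], [0, 0, 0]]' --angular '[[0, 0, 0], [0, 0, 0], [0, 0, 0]]' --hand '[0.5, 0.5, 0.5]'

```text
clock: 19.17
position: [0.4739, 0.1781, 0.3266]
ee_rot: [-0.296, 0.697, 0.516, 0.401]
contact_force: [0.2, 0.3, -3.0]
width: 0.0587
gripper_force: 55.6
```

```bash
python3 look.py B .12 lc
```

```text
4 rows lin [-0.0004, 0.0005, -0.0001] ang [0.012, -0.002, 0.004] | rate use 0.01 ok  q [-0.11, 0.24, 2.07, 1.27, 1.1, -0.61]
foot in rack [-9.6, -1.3, 127.7] mx [0.001 0.004 1.   ]
```

View pics/lc.png

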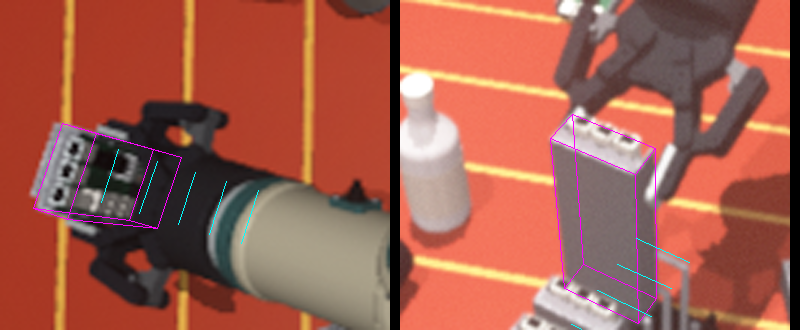

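Outline matches module B, upright above its slot. I'll apply the small correction and lower.

Emit:
carry_out --linear '[[-0.0004, 0.0005, -0.01], [-0.0004, 0.0005, -0.01], [-0.0004, 0.0005, -0.01], [-0.0004, 0.0005, -0.006], [0, 0, -0.006], [0, 0, -0.006], [0, 0, -0.006], [0, 0, -0.006]]' --angular '[[0.012, -0.002, 0.004], [0.012, -0.002, 0.004], [0.012, -0.002, 0.004], [0.012, -0.002, 0.004], [0, 0, 0], [0, 0, 0], [0, 0, 0], [0, 0, 0]]' --hand '[0.5, 0.5, 0.5, 0.5, 0.5, 0.5, 0.5, 0.5]'

```text
clock: 19.93
position: [0.4731, 0.1795, 0.2964]
ee_rot: [-0.298, 0.696, 0.515, 0.402]
contact_force: [-0.4, 0.1, -2.7]
width: 0.0589
gripper_force: 55.6
```

Emit:
carry_out --linear '[[0, 0, -0.006], [0, 0, -0.006], [0, 0, -0.006], [0, 0, -0.006], [0, 0, -0.004]]' --angular '[[0, 0, 0], [0, 0, 0], [0, 0, 0], [0, 0, 0], [0, 0, 0]]' --hand '[0.5, 0.5, 0.5, 0.5, 0.5]'

```text
clock: 20.35
position: [0.4731, 0.1795, 0.2823]
ee_rot: [-0.298, 0.696, 0.515, 0.402]
contact_force: [-0.2, -0.2, -2.9]
width: 0.0589
gripper_force: 55.6
```

```bash
python3 look.py B 0 ld
```

```text
4 rows lin [0.0, -0.0001, -0.038] ang [-0.008, -0.002, 0.001] | rate use 0.35 ok  q [-0.11, 0.45, 2.2, 1.46, 1.03, -1.0]
foot in rack [-7.3, 0.4, 84.4] mx [ 0.001 -0.003  1.   ]
```

Emit:
carry_out --linear '[[0, 0, -0.008], [0, 0, -0.008], [0, 0, -0.008], [0, 0, -0.008], [0, 0, -0.008], [0, 0, -0.008], [0, 0, -0.008], [0, 0, -0.008]]' --angular '[[-0.003, 0, 0], [-0.003, 0, 0], [-0.003, 0, 0], [-0.003, 0, 0], [0, 0, 0], [0, 0, 0], [0, 0, 0], [0, 0, 0]]' --hand '[0.5, 0.5, 0.5, 0.5, 0.5, 0.5, 0.5, 0.5]'

```text
clock: 21.12
position: [0.4731, 0.1794, 0.2503]
ee_rot: [-0.298, 0.696, 0.515, 0.402]
contact_force: [0.7, -0.8, -2.7]
width: 0.0586
gripper_force: 55.6
```

Emit:
carry_out --linear '[[0, 0, -0.008], [0, 0, -0.008], [0, 0, -0.008], [0, 0, -0.008], [0, 0, -0.008], [0, 0, -0.008], [0, 0, -0.008], [0, 0, -0.006]]' --angular '[[0, 0, 0], [0, 0, 0], [0, 0, 0], [0, 0, 0], [0, 0, 0], [0, 0, 0], [0, 0, 0], [0, 0, 0]]' --hand '[0.5, 0.5, 0.5, 0.5, 0.5, 0.5, 0.5, 0.5]'

```text
clock: 21.78
position: [0.4731, 0.1794, 0.2192]
ee_rot: [-0.298, 0.696, 0.515, 0.402]
contact_force: [-0.5, 0.2, -3.1]
width: 0.0587
gripper_force: 55.6
```

Emit:
carry_out --linear '[[0, 0, -0.005], [0, 0, -0.005], [0, 0, -0.004], [0, 0, -0.003], [0, 0, -0.002], [0, 0, -0.002], [0, 0, -0.002], [0, 0, -0.001]]' --angular '[[0, 0, 0], [0, 0, 0], [0, 0, 0], [0, 0, 0], [0, 0, 0], [0, 0, 0], [0, 0, 0], [0, 0, 0]]' --hand '[0.5, 0.5, 0.5, 0.5, 0.5, 0.5, 0.5, 0.5]'

```text
clock: 22.45
position: [0.4731, 0.1795, 0.2077]
ee_rot: [-0.298, 0.696, 0.515, 0.402]
contact_force: [-0.4, -0.2, -2.5]
width: 0.0585
gripper_force: 55.6
```

Emit:
carry_out --linear '[[0, 0, -0.001], [0, 0, -0.001]]' --angular '[[0, 0, 0], [0, 0, 0]]' --hand '[0.5, 0.5]'

```text
clock: 22.62
position: [0.4731, 0.1795, 0.2068]
ee_rot: [-0.298, 0.696, 0.515, 0.402]
contact_force: [-0.1, -0.5, -3.6]
width: 0.0589
gripper_force: 55.6
```

Emit:
carry_out --linear '[[0, 0, -0.001], [0, 0, -0.001]]' --angular '[[0, 0, 0], [0, 0, 0]]' --hand '[0.5, 0.5]'

```text
clock: 22.78
position: [0.4731, 0.1795, 0.2057]
ee_rot: [-0.298, 0.696, 0.515, 0.402]
contact_force: [-0.2, 0.2, -2.1]
width: 0.059
gripper_force: 55.6
```

Emit:
carry_out --linear '[[0, 0, -0.001], [0, 0, -0.001]]' --angular '[[0, 0, 0], [0, 0, 0]]' --hand '[0.5, 0.5]'

```text
clock: 22.95
position: [0.4732, 0.1797, 0.2054]
ee_rot: [-0.299, 0.695, 0.515, 0.403]
contact_force: [-1.3, -1.8, 3.4]
width: 0.0588
gripper_force: 56.0
```

Emit:
carry_out --linear '[[0, 0, 0], [0, 0, 0], [0, 0, 0], [0, 0, 0], [0, 0, 0], [0, 0, 0]]' --angular '[[0, 0, 0], [0, 0, 0], [0, 0, 0], [0, 0, 0], [0, 0, 0], [0, 0, 0]]' --hand '[0.75, 0.8, 0.85, 0.9, 1, 1]'

```text
clock: 23.45
position: [0.4731, 0.1794, 0.2048]
ee_rot: [-0.298, 0.696, 0.515, 0.402]
contact_force: [-0.2, -0.1, -0.5]
width: 0.0852
gripper_force: 0.0
```

Emit:
carry_out --linear '[[-0.0025, -0.0083, 0.005], [-0.005, -0.0166, 0.01], [-0.005, -0.0166, 0.01], [-0.005, -0.0166, 0.01], [-0.01, -0.0332, 0.02], [-0.01, -0.0332, 0.02], [-0.01, -0.0332, 0.02], [-0.01, -0.0332, 0.02]]' --angular '[[0, 0, 0], [0, 0, 0], [0, 0, 0], [0, 0, 0], [0, 0, 0], [0, 0, 0], [0, 0, 0], [0, 0, 0]]' --hand '[1, 1, 1, 1, 1, 1, 1, 1]'

```text
clock: 24.12
position: [0.4437, 0.0826, 0.2631]
ee_rot: [-0.298, 0.696, 0.515, 0.402]
contact_force: [1.1, 0.5, -0.3]
width: 0.0856
gripper_force: 0.0
```

Emit:
carry_out --linear '[[-0.01, -0.0332, 0.02], [-0.005, -0.03, 0.04], [0, -0.02, 0.05], [0, -0.01, 0.06], [0, -0.01, 0.06], [0, 0, 0]]' --angular '[[0, 0, 0], [0, 0, 0], [0, 0, 0], [0, 0, 0], [0, 0, 0], [0, 0, 0]]' --hand '[1, 1, 1, 1, 1, 1]'

```text
clock: 24.62
position: [0.4374, 0.0308, 0.3826]
ee_rot: [-0.294, 0.695, 0.516, 0.405]
contact_force: [0.4, -0.5, 0.3]
width: 0.0856
gripper_force: 0.0
```

```bash
cat > t.py <<'E'
from plan import *
b,rr=pick("S",-1,.021);U=np.array([0,0,1])
chain([(b+.08*U,rr,24),(b,rr,8)])
E
python3 t.py; python3 - <<'E'
from h import *
for n in CP: cv2.imwrite(f"pics/b_{n}.png",manip.get_image(n)[:,:,::-1])
E
```

```text
24 rows lin [0.0197, -0.0085, -0.0123] ang [-0.802, 0.17, 0.074] | rate use 0.41 ok  q [-0.07, 0.58, 1.51, -0.58, 1.14, 0.31]
8 rows lin [0.0, 0.0, -0.02] ang [0.0, 0.0, 0.0] | rate use 0.09 ok  q [-0.07, 0.67, 1.58, -0.63, 1.02, 0.41]
```

Emit:
carry_out --linear '[[0.0197, -0.0085, -0.0123], [0.0197, -0.0085, -0.0123], [0.0197, -0.0085, -0.0123], [0.0197, -0.0085, -0.0123], [0.0197, -0.0085, -0.0123], [0.0197, -0.0085, -0.0123], [0.0197, -0.0085, -0.0123], [0.0197, -0.0085, -0.0123]]' --angular '[[-0.802, 0.17, 0.074], [-0.802, 0.17, 0.074], [-0.802, 0.17, 0.074], [-0.802, 0.17, 0.074], [-0.802, 0.17, 0.074], [-0.802, 0.17, 0.074], [-0.802, 0.17, 0.074], [-0.802, 0.17, 0.074]]' --hand '[1, 1, 1, 1, 1, 1, 1, 1]'

```text
clock: 25.38
position: [0.5152, -0.0019, 0.3261]
ee_rot: [-0.149, 0.758, 0.6, 0.21]
contact_force: [-0.1, -0.2, 0.3]
width: 0.0855
gripper_force: 0.0
```

Emit:
carry_out --linear '[[0.0197, -0.0085, -0.0123], [0.0197, -0.0085, -0.0123], [0.0197, -0.0085, -0.0123], [0.0197, -0.0085, -0.0123], [0.0197, -0.0085, -0.0123], [0.0197, -0.0085, -0.0123], [0.0197, -0.0085, -0.0123], [0.0197, -0.0085, -0.0123]]' --angular '[[-0.802, 0.17, 0.074], [-0.802, 0.17, 0.074], [-0.802, 0.17, 0.074], [-0.802, 0.17, 0.074], [-0.802, 0.17, 0.074], [-0.802, 0.17, 0.074], [-0.802, 0.17, 0.074], [-0.802, 0.17, 0.074]]' --hand '[1, 1, 1, 1, 1, 1, 1, 1]'

```text
clock: 26.05
position: [0.5939, -0.036, 0.2767]
ee_rot: [0.011, 0.766, 0.643, 0.007]
contact_force: [-0.3, 0.6, 0.2]
width: 0.0856
gripper_force: 0.0
```

Emit:
carry_out --linear '[[0.0197, -0.0085, -0.0123], [0.0197, -0.0085, -0.0123], [0.0197, -0.0085, -0.0123], [0.0197, -0.0085, -0.0123], [0.0197, -0.0085, -0.0123], [0.0197, -0.0085, -0.0123], [0.0197, -0.0085, -0.0123], [0.0197, -0.0085, -0.0123]]' --angular '[[-0.802, 0.17, 0.074], [-0.802, 0.17, 0.074], [-0.802, 0.17, 0.074], [-0.802, 0.17, 0.074], [-0.802, 0.17, 0.074], [-0.802, 0.17, 0.074], [-0.802, 0.17, 0.074], [-0.802, 0.17, 0.074]]' --hand '[1, 1, 1, 1, 1, 1, 1, 1]'

```text
clock: 26.72
position: [0.6727, -0.07, 0.2274]
ee_rot: [0.17, 0.721, 0.642, -0.198]
contact_force: [0.5, 0.2, -0.3]
width: 0.0856
gripper_force: 0.0
```

Emit:
carry_out --linear '[[0, 0, 0], [0, 0, 0]]' --angular '[[0, 0, 0], [0, 0, 0]]' --hand '[1, 1]'

```text
clock: 26.88
position: [0.6724, -0.0694, 0.2271]
ee_rot: [0.169, 0.722, 0.642, -0.196]
contact_force: [-0.7, 0.7, -0.3]
width: 0.0852
gripper_force: 0.0
```

```bash
cat > t.py <<'E'
from plan import *
b,rr=pick("S",-1,.021);chain([(b,rr,8)])
E
python3 t.py
```

```text
8 rows lin [0.0004, -0.0004, -0.018] ang [-0.002, -0.013, 0.016] | rate use 0.09 ok  q [-0.07, 0.67, 1.58, -0.63, 1.02, 0.41]
```

Emit:
carry_out --linear '[[0.0004, -0.0004, -0.028], [0.0004, -0.0004, -0.028], [0.0004, -0.0004, -0.026], [0.0004, -0.0004, -0.02], [0.0004, -0.0004, -0.016], [0.0004, -0.0004, -0.012], [0.0004, -0.0004, -0.008], [0.0004, -0.0004, -0.006]]' --angular '[[-0.002, -0.013, 0.016], [-0.002, -0.013, 0.016], [-0.002, -0.013, 0.016], [-0.002, -0.013, 0.016], [-0.002, -0.013, 0.016], [-0.002, -0.013, 0.016], [-0.002, -0.013, 0.016], [-0.002, -0.013, 0.016]]' --hand '[1, 1, 1, 1, 1, 1, 1, 1]'

```text
clock: 27.55
position: [0.6749, -0.0712, 0.1571]
ee_rot: [0.175, 0.72, 0.644, -0.192]
contact_force: [0.2, -0.7, -0.3]
width: 0.0856
gripper_force: 0.0
```

Emit:
carry_out --linear '[[0, 0, 0], [0, 0, 0], [0, 0, 0], [0, 0, 0], [0, 0, 0], [0, 0, 0]]' --angular '[[0, 0, 0], [0, 0, 0], [0, 0, 0], [0, 0, 0], [0, 0, 0], [0, 0, 0]]' --hand '[0.6, 0.6, 0.5, 0.5, 0.5, 0.5]' --force 50

```text
clock: 28.05
position: [0.6751, -0.0709, 0.1585]
ee_rot: [0.175, 0.72, 0.644, -0.191]
contact_force: [-0.7, 3.6, 4.1]
width: 0.0583
gripper_force: 54.2
```

```bash
cat > t.py <<'E'
from plan import *
grasped("S");q,p,r=cur();P,rr=place_g("S",.12)
chain([(p+[0,0,.25],r,8),(P,rr,24)])
E
python3 t.py
```

```text
{'gx': 0.044876924935990575, 'h': 0.024305785299731153, 'th': 0.524601665481995} lat -0.002048766409989142
8 rows lin [0.0, 0.0, 0.0625] ang [0.0, 0.0, 0.0] | rate use 0.31 ok  q [-0.07, 0.45, 1.28, -0.53, 1.44, 0.12]
24 rows lin [-0.0183, 0.0158, -0.0069] ang [0.803, -0.162, -0.074] | rate use 0.42 ok  q [-0.27, 0.22, 2.1, 1.19, 1.2, -0.67]
```

Emit:
carry_out --linear '[[0, 0, 0.02], [0, 0, 0.04], [0, 0, 0.06], [0, 0, 0.08], [0, 0, 0.08], [0, 0, 0.08], [0, 0, 0.08], [0, 0, 0.06]]' --angular '[[0, 0, 0], [0, 0, 0], [0, 0, 0], [0, 0, 0], [0, 0, 0], [0, 0, 0], [0, 0, 0], [0, 0, 0]]' --hand '[0.5, 0.5, 0.5, 0.5, 0.5, 0.5, 0.5, 0.5]'

```text
clock: 28.72
position: [0.6744, -0.0713, 0.4116]
ee_rot: [0.176, 0.72, 0.644, -0.19]
contact_force: [0.5, -0.4, -1.5]
width: 0.0582
gripper_force: 54.2
```

Emit:
carry_out --linear '[[-0.0183, 0.0158, -0.0069], [-0.0183, 0.0158, -0.0069], [-0.0183, 0.0158, -0.0069], [-0.0183, 0.0158, -0.0069], [-0.0183, 0.0158, -0.0069], [-0.0183, 0.0158, -0.0069], [-0.0183, 0.0158, -0.0069], [-0.0183, 0.0158, -0.0069]]' --angular '[[0.803, -0.162, -0.074], [0.803, -0.162, -0.074], [0.803, -0.162, -0.074], [0.803, -0.162, -0.074], [0.803, -0.162, -0.074], [0.803, -0.162, -0.074], [0.803, -0.162, -0.074], [0.803, -0.162, -0.074]]' --hand '[0.5, 0.5, 0.5, 0.5, 0.5, 0.5, 0.5, 0.5]'

```text
clock: 29.38
position: [0.6007, -0.0078, 0.3798]
ee_rot: [0.013, 0.764, 0.645, 0.012]
contact_force: [-0.6, -0.4, -2.6]
width: 0.0586
gripper_force: 54.1
```

Emit:
carry_out --linear '[[-0.0183, 0.0158, -0.0069], [-0.0183, 0.0158, -0.0069], [-0.0183, 0.0158, -0.0069], [-0.0183, 0.0158, -0.0069], [-0.0183, 0.0158, -0.0069], [-0.0183, 0.0158, -0.0069], [-0.0183, 0.0158, -0.0069], [-0.0183, 0.0158, -0.0069]]' --angular '[[0.803, -0.162, -0.074], [0.803, -0.162, -0.074], [0.803, -0.162, -0.074], [0.803, -0.162, -0.074], [0.803, -0.162, -0.074], [0.803, -0.162, -0.074], [0.803, -0.162, -0.074], [0.803, -0.162, -0.074]]' --hand '[0.5, 0.5, 0.5, 0.5, 0.5, 0.5, 0.5, 0.5]'

```text
clock: 30.05
position: [0.5274, 0.0552, 0.3522]
ee_rot: [-0.147, 0.756, 0.601, 0.214]
contact_force: [-0.1, 0.0, -2.2]
width: 0.058
gripper_force: 54.1
```

```bash
cat > t.py <<'E'
from plan import *
P,rr=place_g("S",.12);chain([(P,rr,8)])
E
python3 t.py
```

```text
8 rows lin [-0.0181, 0.016, -0.0067] ang [0.8, -0.163, -0.077] | rate use 0.42 ok  q [-0.27, 0.22, 2.1, 1.19, 1.2, -0.67]
```

Emit:
carry_out --linear '[[-0.0181, 0.016, -0.0067], [-0.0181, 0.016, -0.0067], [-0.0181, 0.016, -0.0067], [-0.0181, 0.016, -0.0067], [-0.0181, 0.016, -0.0067], [-0.0181, 0.016, -0.0067], [-0.0181, 0.016, -0.0067], [-0.0181, 0.016, -0.0067]]' --angular '[[0.8, -0.163, -0.077], [0.8, -0.163, -0.077], [0.8, -0.163, -0.077], [0.8, -0.163, -0.077], [0.8, -0.163, -0.077], [0.8, -0.163, -0.077], [0.8, -0.163, -0.077], [0.8, -0.163, -0.077]]' --hand '[0.5, 0.5, 0.5, 0.5, 0.5, 0.5, 0.5, 0.5]'

```text
clock: 30.72
position: [0.4552, 0.1192, 0.3254]
ee_rot: [-0.296, 0.696, 0.516, 0.402]
contact_force: [-0.5, 0.2, -2.7]
width: 0.0581
gripper_force: 54.2
```

Emit:
carry_out --linear '[[0, 0, 0], [0, 0, 0], [0, 0, 0]]' --angular '[[0, 0, 0], [0, 0, 0], [0, 0, 0]]' --hand '[0.5, 0.5, 0.5]'

```text
clock: 30.97
position: [0.4567, 0.1187, 0.3259]
ee_rot: [-0.295, 0.697, 0.516, 0.401]
contact_force: [0.1, -1.4, -2.3]
width: 0.0579
gripper_force: 54.4
```

```bash
python3 look.py S .12 le
```

```text
4 rows lin [-0.0009, 0.0003, -0.0002] ang [0.014, 0.003, 0.004] | rate use 0.01 ok  q [-0.27, 0.22, 2.1, 1.19, 1.2, -0.67]
foot in rack [-67.8, -2.5, 127.8] mx [-0.001  0.005  1.   ]
```

View pics/le.png

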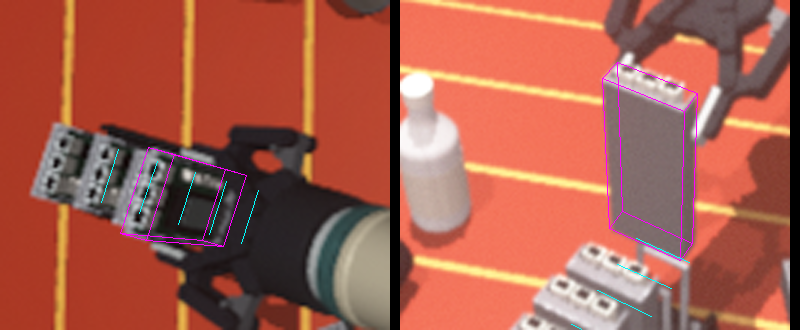

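The slim module hangs upright and its outline matches the prediction. A and B stand level with the racked module. Lowering now.

Emit:
carry_out --linear '[[-0.0009, 0.0003, -0.01], [-0.0009, 0.0003, -0.01], [-0.0009, 0.0003, -0.01], [-0.0009, 0.0003, -0.006], [0, 0, -0.006], [0, 0, -0.006], [0, 0, -0.006], [0, 0, -0.006]]' --angular '[[0.014, 0.003, 0.004], [0.014, 0.003, 0.004], [0.014, 0.003, 0.004], [0.014, 0.003, 0.004], [0, 0, 0], [0, 0, 0], [0, 0, 0], [0, 0, 0]]' --hand '[0.5, 0.5, 0.5, 0.5, 0.5, 0.5, 0.5, 0.5]'

```text
clock: 31.73
position: [0.4543, 0.1198, 0.2953]
ee_rot: [-0.299, 0.696, 0.515, 0.402]
contact_force: [-0.1, -0.9, -3.4]
width: 0.0578
gripper_force: 54.3
```

Emit:
carry_out --linear '[[0, 0, -0.006], [0, 0, -0.006], [0, 0, -0.006], [0, 0, -0.006], [0, 0, -0.004]]' --angular '[[0, 0, 0], [0, 0, 0], [0, 0, 0], [0, 0, 0], [0, 0, 0]]' --hand '[0.5, 0.5, 0.5, 0.5, 0.5]'

```text
clock: 32.15
position: [0.4542, 0.1198, 0.2813]
ee_rot: [-0.299, 0.696, 0.515, 0.402]
contact_force: [-0.3, 0.5, -3.2]
width: 0.0583
gripper_force: 54.3
```

```bash
python3 look.py S 0 lf
```

```text
4 rows lin [0.0003, -0.0003, -0.0379] ang [-0.009, -0.005, -0.001] | rate use 0.35 ok  q [-0.27, 0.44, 2.24, 1.34, 1.09, -1.05]
foot in rack [-66.2, 1.3, 84.1] mx [ 0.002 -0.003  1.   ]
```

Emit:
carry_out --linear '[[0.0002, -0.0002, -0.008], [0.0002, -0.0002, -0.008], [0.0002, -0.0002, -0.008], [0.0002, -0.0002, -0.008], [0, 0, -0.008], [0, 0, -0.008], [0, 0, -0.008], [0, 0, -0.008]]' --angular '[[-0.006, -0.003, 0], [-0.006, -0.003, 0], [-0.006, -0.003, 0], [-0.006, -0.003, 0], [0, 0, 0], [0, 0, 0], [0, 0, 0], [0, 0, 0]]' --hand '[0.5, 0.5, 0.5, 0.5, 0.5, 0.5, 0.5, 0.5]'

```text
clock: 32.92
position: [0.4547, 0.1194, 0.2492]
ee_rot: [-0.298, 0.696, 0.515, 0.402]
contact_force: [0.2, 0.0, -1.7]
width: 0.0588
gripper_force: 54.4
```

Emit:
carry_out --linear '[[0, 0, -0.008], [0, 0, -0.008], [0, 0, -0.008], [0, 0, -0.008], [0, 0, -0.008], [0, 0, -0.008], [0, 0, -0.008], [0, 0, -0.006]]' --angular '[[0, 0, 0], [0, 0, 0], [0, 0, 0], [0, 0, 0], [0, 0, 0], [0, 0, 0], [0, 0, 0], [0, 0, 0]]' --hand '[0.5, 0.5, 0.5, 0.5, 0.5, 0.5, 0.5, 0.5]'

```text
clock: 33.58
position: [0.4547, 0.1194, 0.2181]
ee_rot: [-0.298, 0.696, 0.515, 0.401]
contact_force: [-0.1, -0.9, -2.6]
width: 0.0582
gripper_force: 54.4
```

Emit:
carry_out --linear '[[0, 0, -0.005], [0, 0, -0.005], [0, 0, -0.004], [0, 0, -0.003], [0, 0, -0.002], [0, 0, -0.002], [0, 0, -0.002], [0, 0, -0.001]]' --angular '[[0, 0, 0], [0, 0, 0], [0, 0, 0], [0, 0, 0], [0, 0, 0], [0, 0, 0], [0, 0, 0], [0, 0, 0]]' --hand '[0.5, 0.5, 0.5, 0.5, 0.5, 0.5, 0.5, 0.5]'

```text
clock: 34.25
position: [0.4547, 0.1194, 0.2066]
ee_rot: [-0.298, 0.696, 0.515, 0.402]
contact_force: [-0.5, 0.3, -1.8]
width: 0.0581
gripper_force: 54.4
```

Emit:
carry_out --linear '[[0, 0, -0.001], [0, 0, -0.001]]' --angular '[[0, 0, 0], [0, 0, 0]]' --hand '[0.5, 0.5]'

```text
clock: 34.42
position: [0.4547, 0.1194, 0.2057]
ee_rot: [-0.298, 0.696, 0.515, 0.402]
contact_force: [-0.3, 0.5, -0.9]
width: 0.0582
gripper_force: 54.4
```

Emit:
carry_out --linear '[[0, 0, -0.001], [0, 0, -0.001]]' --angular '[[0, 0, 0], [0, 0, 0]]' --hand '[0.5, 0.5]'

```text
clock: 34.58
position: [0.4547, 0.1196, 0.2053]
ee_rot: [-0.299, 0.695, 0.515, 0.402]
contact_force: [-1.0, -1.5, 3.4]
width: 0.0582
gripper_force: 54.7
```

The module is on the floor. I'll release and retreat.

Emit:
carry_out --linear '[[0, 0, 0], [0, 0, 0], [0, 0, 0], [0, 0, 0], [0, 0, 0], [0, 0, 0]]' --angular '[[0, 0, 0], [0, 0, 0], [0, 0, 0], [0, 0, 0], [0, 0, 0], [0, 0, 0]]' --hand '[0.75, 0.8, 0.85, 0.9, 1, 1]'

```text
clock: 35.08
position: [0.4547, 0.1194, 0.2047]
ee_rot: [-0.298, 0.696, 0.515, 0.402]
contact_force: [-0.6, 0.9, 0.4]
width: 0.0851
gripper_force: 0.0
```

Emit:
carry_out --linear '[[-0.0025, -0.0083, 0.005], [-0.005, -0.0166, 0.01], [-0.005, -0.0166, 0.01], [-0.005, -0.0166, 0.01], [-0.01, -0.0332, 0.02], [-0.01, -0.0332, 0.02], [-0.01, -0.0332, 0.02], [-0.01, -0.0332, 0.02]]' --angular '[[0, 0, 0], [0, 0, 0], [0, 0, 0], [0, 0, 0], [0, 0, 0], [0, 0, 0], [0, 0, 0], [0, 0, 0]]' --hand '[1, 1, 1, 1, 1, 1, 1, 1]'

```text
clock: 35.75
position: [0.4252, 0.0225, 0.263]
ee_rot: [-0.297, 0.696, 0.515, 0.402]
contact_force: [-0.1, 1.4, 0.1]
width: 0.0853
gripper_force: 0.0
```

Emit:
carry_out --linear '[[-0.01, -0.0332, 0.02], [-0.005, -0.03, 0.02], [0, -0.04, 0.02], [0, -0.04, 0.02], [0, -0.04, 0.02], [0, -0.04, 0.02], [0, -0.04, 0.02], [0, 0, 0]]' --angular '[[0, 0, 0], [0, 0, 0], [0, 0, 0], [0, 0, 0], [0, 0, 0], [0, 0, 0], [0, 0, 0], [0, 0, 0]]' --hand '[1, 1, 1, 1, 1, 1, 1, 1]'

```text
clock: 36.42
position: [0.419, -0.1115, 0.3339]
ee_rot: [-0.294, 0.697, 0.515, 0.402]
contact_force: [1.2, -0.7, 0.6]
width: 0.0856
gripper_force: 0.0
```

```bash
python3 - <<'E'
from h import *
s=manip.get_image("side")[:,:,::-1];t=manip.get_image("top")[:,:,::-1]
a=cv2.resize(s[160:360,50:350][:, :],(450,300),interpolation=2);a=cv2.resize(s[230:360,170:300],(450,450),interpolation=2)
b=cv2.resize(t[40:300,70:270],(345,450),interpolation=2)
cv2.imwrite("pics/fin.png",cv2.hconcat([a,b]))
E
```

```text
(no output)
```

View pics/fin.png

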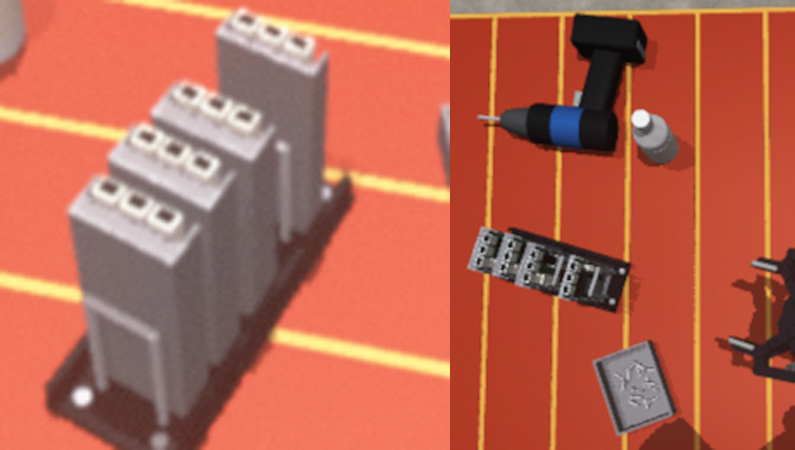

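The three thick modules and the slim one stand upright and square in their slots. The slim one is in the front narrow slot, the driver, bottle and tray look undisturbed, and the gripper is clear.

```bash
python3 -c "
from rig import manip
print(manip.sign_off())"
```

```text
the job is handed in; nothing more can be done
None
```

The job is handed in at about 36 s: both thick modules are in the free wide slots and the slim one is in the front narrow slot, all connector end up, facing the same way as the racked module and down on the rack floor.

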